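# Swap chip cassettes under the reader's optics head

### The arm

A 7-joint arm with a two-finger parallel gripper is mounted at the origin on the work surface. World frame = base frame: x ahead of the robot, y to its left, z up, the work surface at z = 0. Lengths are in m, angles in rad, forces in N, time in s.
With the tool pointing down it reaches from about 0.35 to 0.9 m from the base axis. Payload 8.1 kg.
Tool frame: the origin (TCP) lies midway between the tips of the shut fingers; the grasp point (between the pads) lies 19 mm behind it; z points along the fingers, y is the line along which they close (so a half turn about z gives the same grasp; the last joint's range is limited). The gripper opens to 92 mm and grips with 3 to 60 N. Pads are 19 mm wide; open, the fingers measure 130 mm over their backs; the gripper's body (75 mm by 190 mm) begins 47 mm behind the grasp point.
Start: joints at [-1.358, 0.434, 0.025, 1.573, -0.012, 1.134, -0.075], TCP at [0.194, 0.594, 0.203] pointing down, gripper open.
Joint ranges: [-2.62, 2.62], [-0.44, 2.09], [-1.27, 1.32], [0.08, 2.57], [-1.32, 4.46], [0.12, 2], [-2.74, 2.74]. Speed limits (rad/s): [2.22, 2.22, 3.01, 3.01, 3.14, 3.14, 3.14].

### API

Orientations are given as a rotation vector (axis times angle).
In Python, from cell import arm gives the robot as it stands.
- The arm moves only by the tool send_rows, never from a script. Its argument "increments" is a list of rows, each a list of 3 entries, a list of its own where there are three numbers: the finger opening in cm, from 0 to 9.18, then the shift along the tool's x, y, z in cm, then the turn, a rotation vector about the tool's x, y, z in rad. A call has 1 to 5 rows; each row shifts and turns the commanded pose from where the row before left it, along the tool's axes as they then stand; what a row does not reach is not made up. A row lasts 1/10 s, in which the tool goes at most 50 mm and 8.59 degrees, less where a joint would pass 70% of its speed; a pose out of reach is approached as far as the arm can. A call is refused whole if a number of a shift passes 5 or a number of a turn 0.15, either way. A call with a gripper value outside its range is refused whole. The fingers move at their own pace and stop on an object; "force" is the grip in N (left out, the last holds). Time passes only in rows, so rows that do not move let the fingers close. It gives the time, the measured TCP pose, the force, the opening and the grip force at its end, in the units of the state.
- arm.observe(): the state, without advancing time (a new reading comes with each control period).
- arm.get_image(name): name is "scene" or "top"; returns the picture (420x560x3 uint8, red, green, blue); there is no depth.
- arm.camera_params(name): a dict with "camera_matrix" (3x3 intrinsics, pixels), "k1" (the pictures are not rectified: a ray, as slopes to the right and down, at radius r is drawn at 1 + k1 r^2 times it, then the intrinsics apply), "R" (3x3) and "t" (3): a world point X has camera coordinates R X + t. Camera axes: x right, y down, z forward; pixel columns grow to the right and rows downward; lengths in m; the calibration is good to about 2 mm. A picture is of the moment at which its call begins. camera_params takes no time and is no camera call.
- arm.sign_off(): hands the job in; it is judged then, once.
The state is a dict: "clock": time; "joints": joint angles; "dq": joint speeds; "joint_efforts": joint torques, N m; "position": TCP position; "ee_rot": TCP orientation; "force": force on the tool from outside, world axes, zero at the start; "ft_torque": the same for the moment, N m; "width": opening from 0.0 (shut) to 1.0 (fully open); "gripper_force": force on a finger pad.
Only numpy, scipy, OpenCV 4.12 (cv2) and the standard library are available. Lean on these libraries where they do the work, as an engineer would, in place of code of your own. Each camera call takes 0.05 s, during which the arm holds its last target. There are 200 camera calls.

### The job

Slide every used chip cassette out of the reader and lay it flat in the steel tray. Then slide every fresh cassette from the mat under the reader's low optics head, one per lane, lying flat and fully home against the stop, and after that press the start button right down. Be gentle: the optics head and the stop must never be knocked or pushed hard, and leave the other things on the bench where they are.

Things in the scene. Friction and masses are not known exactly. Their poses are not given: they have to be found in the camera images.
- reader: Chip reader, fixed; x points away from the robot (yaw up to 0.12). Origin: bench level under the middle of the optics head's front face. Deck: cream plate, top at z = 12 mm, x -200 to +130, y -100 to +100 mm. Three lanes along x, 52 mm wide, between ribs 6 mm high, 8 mm thick, which start (rounded) at x = -19 mm; nearer the robot the deck is plain.
- head: Optics head: blue box over the far part of the deck, frame as reader; x 0 to 112, y -100 to 100, z 28 to 92 mm. The gap between deck and head is 16 mm high. Side walls stand 12 mm thick outside it; a small tilted screen on its far part reaches z = 140 mm. Delicate: never more than 15 N on it.
- stop: Black stop bar across all lanes on the deck under the head, frame as reader; near face at x = 75 mm. Never more than 25 N on it.
- lane1 (a point): Deck-top point in the right lane (reader y = -60 mm) where the origin of a cassette is when fully home; the cassette goes in fin last, fin outside the head towards the robot. Up to 6 mm short of home is accepted. Axes as reader.
- lane2 (a point): Deck-top point in the middle lane (reader y = 0 mm) where the origin of a cassette is when fully home; the cassette goes in fin last, fin outside the head towards the robot. Up to 6 mm short of home is accepted. Axes as reader.
- lane3 (a point): Deck-top point in the left lane (reader y = +60 mm) where the origin of a cassette is when fully home; the cassette goes in fin last, fin outside the head towards the robot. Up to 6 mm short of home is accepted. Axes as reader.
- start (a joint): Start button's travel in m: 0 = up, 0.006 = fully down (about 5 N, springs back). Over 0.0045 counts as pressed.
- start_top (a point): Centre of the top of the round grey start button (32 mm across, pressed straight down), on top of the optics head near its left (+y) end, about 100 mm above the bench.
- tray: Loose open steel tray, 210 (x) x 190 (y) x 24 mm outside, walls and floor 5 mm, 0.8 kg. Origin: centre of the underside. Takes up to three cassettes side by side, lengthwise.
- mat: Thin fixed bench mat, 200 (x) x 270 (y) x 2 mm, on which the fresh cassettes lie at the start, side by side, fins towards the robot.
- used1: Chip cassette, 0.14 kg: white slab 160 (x) x 44 (y) x 10 mm, dark window on top. At its -x end a grey upright gripping fin, 36 (x) x 12 (y) mm, up to 50 mm above the underside, centred 58 mm from the origin. Origin: centre of underside, z up. A used one: starts in a lane of the reader, at or near home; may be absent (None).
- used2: Chip cassette, 0.14 kg: white slab 160 (x) x 44 (y) x 10 mm, dark window on top. At its -x end a grey upright gripping fin, 36 (x) x 12 (y) mm, up to 50 mm above the underside, centred 58 mm from the origin. Origin: centre of underside, z up. A used one: starts in a lane of the reader, at or near home; may be absent (None).
- used3: Chip cassette, 0.14 kg: white slab 160 (x) x 44 (y) x 10 mm, dark window on top. At its -x end a grey upright gripping fin, 36 (x) x 12 (y) mm, up to 50 mm above the underside, centred 58 mm from the origin. Origin: centre of underside, z up. A used one: starts in a lane of the reader, at or near home; may be absent (None).
- fresh1: Chip cassette, 0.14 kg: white slab 160 (x) x 44 (y) x 10 mm, dark window on top. At its -x end a grey upright gripping fin, 36 (x) x 12 (y) mm, up to 50 mm above the underside, centred 58 mm from the origin. Origin: centre of underside, z up. A fresh one: starts on the mat; may be absent (None).
- fresh2: Chip cassette, 0.14 kg: white slab 160 (x) x 44 (y) x 10 mm, dark window on top. At its -x end a grey upright gripping fin, 36 (x) x 12 (y) mm, up to 50 mm above the underside, centred 58 mm from the origin. Origin: centre of underside, z up. A fresh one: starts on the mat; may be absent (None).
- fresh3: Chip cassette, 0.14 kg: white slab 160 (x) x 44 (y) x 10 mm, dark window on top. At its -x end a grey upright gripping fin, 36 (x) x 12 (y) mm, up to 50 mm above the underside, centred 58 mm from the origin. Origin: centre of underside, z up. A fresh one: starts on the mat; may be absent (None).
- tip_box: Bystander: clear box 80 x 120 x 50 mm, origin centre of underside.
- wash_bottle: Bystander: white bottle, 64 mm across, 150 mm tall, origin centre of underside.
- jar: Bystander: amber jar, 70 mm across, 85 mm tall, origin centre of underside.
Not all that is in view belongs to the job. Leave any red or yellow look-alike of the fresh3 alone.

How it is judged:
By the outcome, as a careful person would: the job done as asked, in the order asked, and still so for the second after the job is handed in, with the robot touching nothing.
Of used1, used2, used3 only 2 to 3 are there at a start; the rules pass over those that are not, and their reading is None.
Of fresh1, fresh2, fresh3 only 2 to 3 are there at a start; the rules pass over those that are not, and their reading is None.
At some moment in a run one of fresh1, fresh2, fresh3, tray may be knocked a few centimetres aside while the robot is not near it.
Once in a run the grip may slacken for a moment while it holds something.
It also fails if it takes over 210 s, if anything falls off the work surface, if the arm or the gripper's body presses on something with over 40 N, if the wrist force passes 120 N, or if a joint passes its speed limit or range.

## Working session

There is one attempt and no reset: what is moved stays moved. The work goes in short steps, Python scripts to look and compute and a tool call to move; the robot and the scene stay as the last step left them, time stands still between calls to the robot, and variables do not carry over. Pictures are saved under pics/ and viewed, at most 14 in all, crops included, and the job is handed in when it is done.

Besides the shell and the picture viewer there is one more tool, called after "Emit:" as name([rows], argument=value, ...), one row to a line, values as JSON. send_rows: Moves the arm, as the interface text tells. Its arguments: {"type":"object","properties":{"increments":{"type":"array"},"force":{"type":"number"}},"required":["increments"]}

```bash
mkdir -p pics; ls; python3 - <<'E'
from cell import arm
import cv2,json
for n in("scene","top"):
    cv2.imwrite(f"pics/{n}0.png",arm.get_image(n)[:,:,::-1]); p=arm.camera_params(n); print(n,p)
print(arm.observe())
E
```

```text
pics
scene {'camera_matrix': array([[490.38181384,   0.        , 277.44445413],
       [  0.        , 490.38181384, 215.3798959 ],
       [  0.        ,   0.        ,   1.        ]]), 'k1': -0.13715962231178688, 'R': array([[ 0.86029979,  0.50964463,  0.01210849],
       [ 0.41733969, -0.69044755, -0.59085512],
       [-0.29276586,  0.51336589, -0.80668681]]), 't': array([-0.47413481, -0.05674637,  1.85036215])}
top {'camera_matrix': array([[471.33703688,   0.        , 285.44255235],
       [  0.        , 471.33703688, 213.78085324],
       [  0.        ,   0.        ,   1.        ]]), 'k1': -0.14976964166552065, 'R': array([[ 0.01387916, -0.9997653 , -0.01663452],
       [-0.99512259, -0.01218597, -0.09789039],
       [ 0.09766471,  0.01791203, -0.99505817]]), 't': array([0.10854236, 0.50370111, 1.45555168])}
{'clock': 0.1, 'joints': array([-1.35760385,  0.43515418,  0.02497918,  1.57397679, -0.01159545,
        1.13399975, -0.07512302]), 'dq': array([ 0.00275252, -0.0003215 , -0.00094173, -0.0039805 , -0.0002229 ,
       -0.0005046 , -0.00012536]), 'joint_efforts': array([ 2.97338083e-03, -6.69122672e+01,  9.87754315e-01, -3.15148902e+01,
       -6.06018165e-02,  3.73983965e-02,  4.88550938e-05]), 'position': array([0.19401483, 0.59362212, 0.20213434]), 'ee_rot': array([-4.94121166e-01, -3.10240274e+00,  2.18407928e-03]), 'force': array([ 0.03020867,  0.89754022, -0.01930928]), 'ft_torque': array([-0.02734146,  0.00718878,  0.01711549]), 'gripper_force': 0.0, 'width': 0.9999116390139039}
```

View pics/scene0.png

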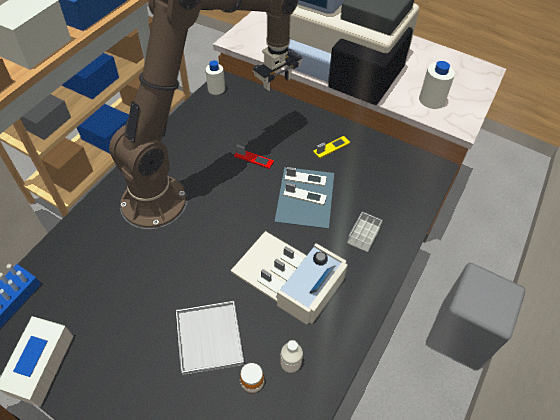

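View pics/top0.png

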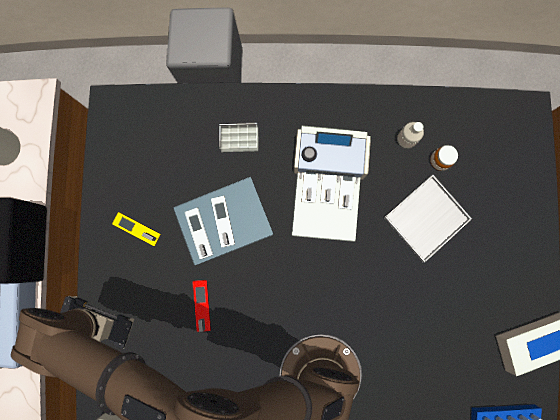

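Top view: fresh candidates are the white cassettes at (199,233) and (222,222) on the mat. The look-alikes are red (202,305) and yellow (136,229), off the mat and to be left alone. The used ones are in the lanes, with fins at about (308,194), (326,195) and (345,200). The tray is at (428,218) and the button at (309,154). Next is a close crop.

```bash
cat > h.py <<'E'
import numpy as np, cv2
from cell import arm
def cam(n):
    p=arm.camera_params(n); return p["camera_matrix"],np.array([p["k1"],0,0,0,0.]),p["R"],p["t"]
def ray(n,px,z):
    K,d,R,t=cam(n); q=cv2.undistortPoints(np.array(px,float).reshape(-1,1,2),K,d).reshape(-1,2)
    D=np.c_[q,np.ones(len(q))]@R; C=-R.T@t
    return C+D*((z-C[2])/D[:,2])[:,None]
def proj(n,X):
    K,d,R,t=cam(n); return cv2.projectPoints(np.array(X,float).reshape(-1,1,3),cv2.Rodrigues(R)[0],t,K,d)[0].reshape(-1,2)
def rect(n,mask,z,amin=60):
    "min-area rectangles of blobs, cast onto plane z: centre, sides, yaw of the long side"
    out=[]
    for c in cv2.findContours(mask,cv2.RETR_EXTERNAL,cv2.CHAIN_APPROX_NONE)[0]:
        if cv2.contourArea(c)<amin: continue
        w=ray(n,c.reshape(-1,2),z)[:,:2]
        (cx,cy),(a,b),th=cv2.minAreaRect((w*1000).astype(np.float32))
        if a<b: a,b,th=b,a,th+90
        out.append((np.round(c.reshape(-1,2).mean(0)),round(cx,1),round(cy,1),round(a,1),round(b,1),round((th+90)%180-90,1)))
    return out
E
python3 - <<'E'
from h import *
im=arm.get_image("top"); bgr=im[:,:,::-1].copy()
cv2.imwrite("pics/c1.png",cv2.resize(bgr[105:280,165:485],None,fx=2.5,fy=2.5,interpolation=cv2.INTER_CUBIC))
s=arm.get_image("scene")[:,:,::-1]
cv2.imwrite("pics/c2.png",cv2.resize(s[155:375,170:350],None,fx=2.7,fy=2.7,interpolation=cv2.INTER_CUBIC))
hsv=cv2.cvtColor(bgr,cv2.COLOR_BGR2HSV)
for name,roi,z in(("fresh",(170,170,280,270),.012),("reader",(285,110,380,250),.012),("tray",(380,165,480,270),.024)):
    m=np.zeros(im.shape[:2],np.uint8);x0,y0,x1,y1=roi
    th=170 if name!="tray" else 120
    m[y0:y1,x0:x1]=(im[y0:y1,x0:x1].min(2)>th)*255
    print(name,rect("top",m,z))
for p in[(240,222),(200,215),(330,220),(326,195),(428,218),(380,218),(223,205),(308,155),(340,155)]: print(p,im[p[1],p[0]],end=' ')
E
```

```text
fresh [(array([198., 233.]), 439.3, 392.5, 160.2, 46.3, 19.6), (array([222., 221.]), 477.8, 316.3, 161.7, 43.6, 13.8)]
reader [(array([326., 204.]), 530.8, -13.4, 204.4, 200.1, -4.6), (array([331., 150.]), 714.1, -33.6, 236.3, 138.3, 85.4)]
tray [(array([428., 218.]), 496.1, -339.0, 210.8, 191.5, -48.3)]
(240, 222) [138 164 169] (200, 215) [167 175 173] (330, 220) [247 249 245] (326, 195) [31 34 35] (428, 218) [237 235 230] (380, 218) [56 57 59] (223, 205) [67 73 75] (308, 155) [186 181 177] (340, 155) [227 233 243]
```

View pics/c1.png

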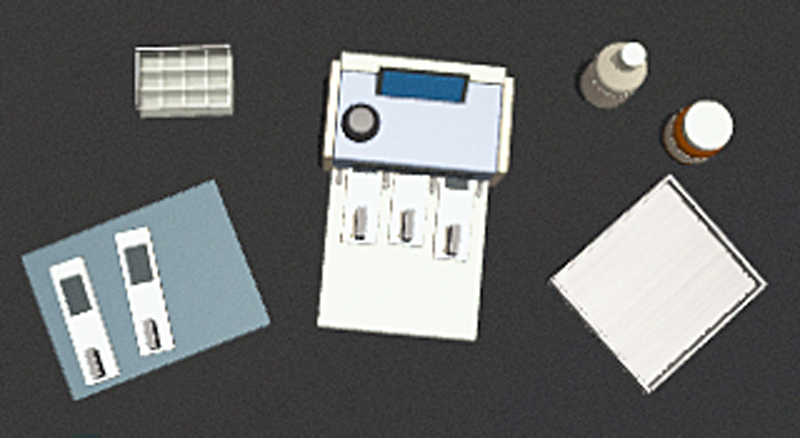

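View pics/c2.png

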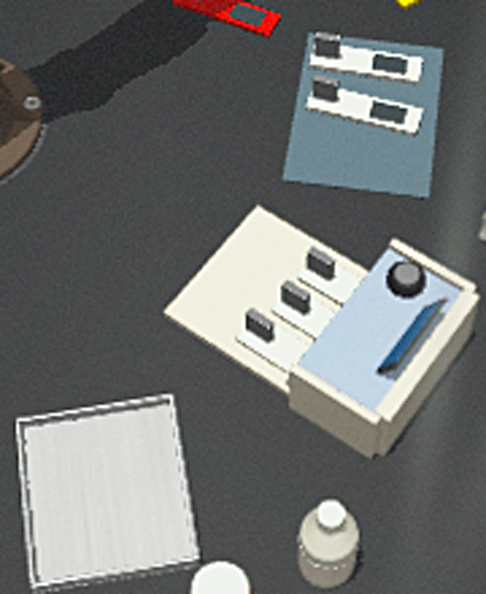

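Crops: three used fins stand in the lanes; the right one sits about 25 mm further out. The two white fresh cassettes on the mat have fins towards the robot, and the tray is an empty rotated square. Next I measure the fins from both views.

```bash
cat >> h.py <<'E'
O=np.array([.6283,-.0212]); A=-4.6*np.pi/180; U=np.array([np.cos(A),np.sin(A)]); V=np.array([-U[1],U[0]])
def rd(p): return np.round([(p[:2]-O)@U*1000,(p[:2]-O)@V*1000],1)
def fins(n,roi,z,thr=140,im=None,amin=15):
    im=arm.get_image(n) if im is None else im
    x0,y0,x1,y1=roi; m=np.zeros(im.shape[:2],np.uint8); m[y0:y1,x0:x1]=(im[y0:y1,x0:x1].max(2)<thr)*255
    k,l,s,c=cv2.connectedComponentsWithStats(m)
    return [(c[i].round(1),s[i,4],ray(n,c[i],z)[0]) for i in range(1,k) if s[i,4]>=amin]
E
python3 - <<'E'
from h import *
T=arm.get_image("top");S=arm.get_image("scene")
for n,im,roi in(("top",T,(296,180,355,215)),("scene",S,(250,235,305,300))):
    for c,a,w in fins(n,roi,.042,190 if n=="top" else 150,im): print(n,c,a,w.round(4),rd(w))
for n,im,roi in(("top",T,(170,175,275,265)),("scene",S,(280,165,335,208))):
    for c,a,w in fins(n,roi,.032,110,im): print("fresh",n,c,a,w.round(4))
for n in("top","scene"):
    K,d,R,t=cam(n);print(-R.T@t)
# expected pixel checks of reader model
P=[[-.2,.1,.012],[-.2,-.1,.012],[0,.1,.092],[0,-.1,.092]]
W=[[*(O+U*a+V*b),c] for a,b,c in P]
print(proj("top",W).round(1),proj("scene",W).round(1))
b=arm.observe(); print(b["position"],cv2.Rodrigues(b["ee_rot"])[0].round(3))
# button
m=cv2.inRange(S,(0,0,0),(110,110,110));m[:245]=0;m[265:]=0;m[:,:308]=0;m[:,332:]=0
print([ (x[0]) for x in rect("scene",m,.1,20)])
E
```

```text
top [308.6 194.2] 44 [0.5627 0.0434 0.042 ] [-70.5  59.2]
top [327.3 195.2] 45 [ 0.5604 -0.0148  0.042 ] [-68.2   0.9]
top [345.3 200.6] 57 [ 0.5442 -0.0711  0.042 ] [-79.8 -56.5]
scene [253.4 239. ] 79 [0.4373 0.0272 0.042 ] [-194.3   32.9]
scene [293.4 240.9] 321 [0.5601 0.0922 0.042 ] [-77.  107.5]
scene [288.5 252.9] 72 [0.5699 0.0409 0.042 ] [-63.2  57.2]
scene [279.  265.3] 79 [ 0.5672 -0.0177  0.042 ] [-61.2  -1.4]
scene [265.6 275.7] 71 [ 0.5493 -0.0747  0.042 ] [-74.4 -59.7]
scene [258. 294.] 212 [ 0.5636 -0.1449  0.042 ] [ -54.6 -128.5]
scene [280.5 296.9] 46 [ 0.6311 -0.1165  0.042 ] [ 10.4 -94.8]
fresh top [221.3 218.1] 4248 [0.4856 0.3163 0.032 ]
fresh top [220.2 210.3] 119 [0.51   0.3207 0.032 ]
fresh top [194.8 222.7] 120 [0.47   0.4003 0.032 ]
fresh top [226.9 238.2] 17 [0.4227 0.2969 0.032 ]
fresh top [204.4 250.3] 15 [0.3835 0.3672 0.032 ]
fresh scene [313.1 173.9] 403 [0.4698 0.4073 0.032 ]
fresh scene [290.7 172.3] 58 [0.3917 0.3691 0.032 ]
fresh scene [313.6 178.1] 68 [0.4819 0.3892 0.032 ]
fresh scene [290.1 188.1] 57 [0.4293 0.2991 0.032 ]
fresh scene [313.4 196.2] 69 [0.523  0.3104 0.032 ]
[0.35758185 0.08858309 1.49947164]
[ 0.97330345 -0.74745295  1.46487492]
[[291.7 234.9]
 [354.8 240.7]
 [297.8 167.8]
 [363.4 173.9]] [[263.6 230.2]
 [228.9 269.5]
 [311.8 245.5]
 [277.1 289.1]]
[0.1940976  0.59394358 0.20260297] [[-0.951  0.311 -0.   ]
 [ 0.311  0.951 -0.   ]
 [-0.    -0.    -1.   ]]
[array([320., 257.]), array([327., 247.])]
```

Emit:
send_rows([
  [4,[0,0,0],[0,0,-0.118]],
  [4,[0,0,0],[0,0,-0.118]],
  [4,[-2.54,-3.99,0],[0,0,0]],
  [4,[-2.54,-3.99,0],[0,0,0]],
  [4,[-2.54,-3.99,0],[0,0,0]],
], force=45)

```text
clock: 0.8
position: [0.2611, 0.4672, 0.2026]
ee_rot: [0.125, 3.139, -0.0]
force: [0.4, -1.0, -0.3]
width: 0.615
gripper_force: 0.0
```

Emit:
send_rows([
  [4,[-2.54,-3.99,0],[0,0,0]],
  [4,[-2.54,-3.99,0],[0,0,0]],
  [4,[-2.54,-3.99,0],[0,0,0]],
  [4,[-2.54,-3.99,0],[0,0,0]],
  [4,[-2.54,-3.99,0],[0,0,0]],
])

```text
clock: 1.3
position: [0.3718, 0.2579, 0.2031]
ee_rot: [0.125, 3.139, 0.001]
force: [0.6, -0.3, 0.3]
width: 0.433
gripper_force: 0.0
```

Emit:
send_rows([
  [4,[-2.54,-3.99,0],[0,0,0]],
  [4,[-2.54,-3.99,0],[0,0,0]],
  [4,[-2.54,-3.99,0],[0,0,0]],
  [4,[0,0,0],[0,0,0]],
  [4,[0,0,0],[0,0,0]],
])

```text
clock: 1.8
position: [0.4379, 0.1334, 0.2029]
ee_rot: [0.13, 3.139, 0.0]
force: [-1.0, 1.0, -0.1]
width: 0.437
gripper_force: 0.0
```

```bash
cat >> h.py <<'E'
def to(xy,z,yaw):
    "tool-frame shift (cm) to world target and tool-z turn (rad) for cassette yaw (deg); current yaw"
    b=arm.observe(); R=cv2.Rodrigues(b["ee_rot"])[0]; p=b["position"]
    cy=np.degrees(np.arctan2(-R[1,0],-R[0,0]))
    R2=cv2.Rodrigues(b["ee_rot"])[0]@cv2.Rodrigues(np.array([0,0,-np.radians(yaw-cy)]))[0]
    d=np.array([*xy,z])-p
    print("t",round(b["clock"],2),"p",p.round(4),"reader",rd(p),"cas yaw",cy.round(2),"tilt",R[:2,2].round(4),"| shift now-axes",(R.T@d*100).round(2),"turn",round(-np.radians(yaw-cy),3),"shift after turn",(R2.T@d*100).round(2),"F",b["force"].round(1),"w",round(b["width"]*9.18,2),"g",round(b["gripper_force"],1))
def rw(u,v): return O+U*u/1000+V*v/1000
def q(u=0,v=0,z=.1,yaw=-4.6): to(rw(u,v),z,yaw)
E
python3 -c "
from h import *
q(-76,-60,.09)"
```

```text
t 1.8 p [0.4379 0.1334 0.2029] reader [-202.2  138.9] cas yaw -4.75 tilt [0.0001 0.0002] | shift now-axes [-12.67 -19.86  11.29] turn -0.003 shift after turn [-12.61 -19.89  11.29] F [-1.   1.  -0.1] w 4.01 g 0.0
```

Emit:
send_rows([
  [4,[-2.53,-3.98,0],[0,0,0]],
  [4,[-2.53,-3.98,0],[0,0,0]],
  [4,[-2.53,-3.98,0],[0,0,0]],
  [4,[-2.53,-3.98,0],[0,0,0]],
  [4,[-2.53,-3.98,0],[0,0,0]],
])

```text
clock: 2.3
position: [0.5487, -0.0735, 0.2028]
ee_rot: [0.12, 3.139, 0.002]
force: [0.8, 0.2, 0.1]
width: 0.438
gripper_force: 0.0
```

Emit:
send_rows([
  [4,[0,0,4],[0,0,0]],
  [4,[0,0,4],[0,0,0]],
  [4,[0,0,3],[0,0,0]],
  [4,[0,0,0],[0,0,0]],
  [4,[0,0,0],[0,0,0]],
])

```text
clock: 2.8
position: [0.548, -0.0728, 0.0932]
ee_rot: [-0.123, -3.138, -0.001]
force: [-0.3, 0.1, 0.6]
width: 0.436
gripper_force: 0.0
```

```bash
python3 -c "
from h import *
q(-76,-60,.03)
b=arm.observe()['position'];X=[b+[0,0,-.03],[*rw(-76,-60),.062]]
for n in('top','scene'):
    im=arm.get_image(n)[:,:,::-1];c=proj(n,X).round(1);print(c)
    x,y=c[0].astype(int);cv2.imwrite('pics/g1%s.png'%n,cv2.resize(im[y-40:y+40,x-50:x+50],None,fx=4,fy=4,interpolation=cv2.INTER_CUBIC))
a=[cv2.imread('pics/g1%s.png'%n) for n in('top','scene')];cv2.imwrite('pics/g1.png',np.hstack(a))"
```

```text
t 2.8 p [ 0.548  -0.0728  0.0932] reader [-75.9 -57.9] cas yaw -4.48 tilt [-0.0007  0.0004] | shift now-axes [ 0.   -0.21  6.32] turn 0.002 shift after turn [ 0.   -0.21  6.32] F [-0.3  0.1  0.6] w 4.0 g 0.0
[[346.6 198.5]
 [347.2 198.7]]
[[265.5 271.9]
 [265.1 272.5]]
```

View pics/g1.png

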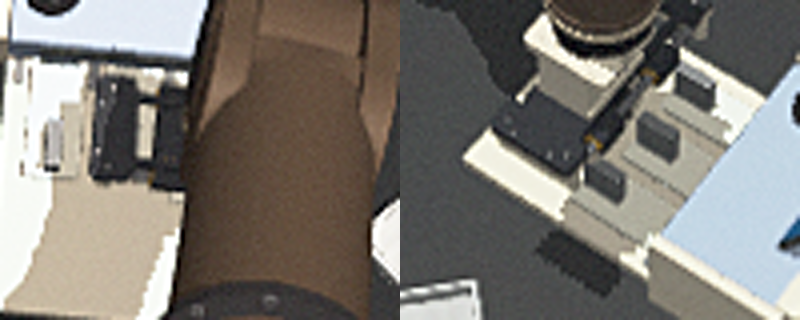

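The scene crop (right half, near (605,180)) shows the fingers lined up over the right fin. I descend and close.

Emit:
send_rows([
  [4,[0,-0.1,2.5],[0,0,0]],
  [4,[0,0,2.3],[0,0,0]],
  [4,[0,0,1.4],[0,0,0]],
  [4,[0,0,0],[0,0,0]],
  [0,[0,0,0],[0,0,0]],
])

```text
clock: 3.4
position: [0.5485, -0.0751, 0.0319]
ee_rot: [0.125, 3.138, 0.0]
force: [-0.2, 0.5, -0.3]
width: 0.392
gripper_force: 0.0
```

Emit:
send_rows([
  [0,[0,0,0],[0,0,0]],
  [0,[0,0,0],[0,0,0]],
  [0,[0,0,0],[0,0,0]],
  [0,[0,0,0],[0,0,0]],
  [0,[0,0,0],[0,0,0]],
])

```text
clock: 3.9
position: [0.5482, -0.075, 0.0315]
ee_rot: [0.125, 3.138, 0.001]
force: [-1.0, 0.4, 6.1]
width: 0.122
gripper_force: 45.0
```

Emit:
send_rows([
  [0,[1,0,0],[0,0,0]],
  [0,[2.5,0,0],[0,0,0]],
  [0,[3,0,0],[0,0,0]],
  [0,[3,0,0],[0,0,0]],
  [0,[2.5,0,0],[0,0,0]],
])

```text
clock: 4.4
position: [0.4276, -0.0657, 0.0314]
ee_rot: [0.126, 3.137, -0.0]
force: [3.1, 0.8, 2.6]
width: 0.123
gripper_force: 45.0
```

Emit:
send_rows([
  [0,[1,0,0],[0,0,0]],
  [0,[0,0,-1],[0,0,0]],
  [0,[0,0,-2],[0,0,0]],
  [0,[0,0,-2],[0,0,0]],
  [0,[0,0,0],[0,0,0]],
])

```text
clock: 4.9
position: [0.42, -0.065, 0.083]
ee_rot: [0.125, 3.136, 0.0]
force: [0.1, 0.5, -2.5]
width: 0.126
gripper_force: 45.0
```

```bash
python3 -c "
from h import *
T=arm.get_image('top');m=np.zeros(T.shape[:2],np.uint8);m[165:270,375:485]=(T[165:270,375:485].min(2)>120)*255
print(rect('top',m,.024,500))
to((.4157,-.3329),.08,-48.3)"
```

```text
[(array([428., 218.]), 496.0, -339.1, 210.8, 191.5, -48.2)]
t 4.95 p [ 0.4194 -0.0648  0.0818] reader [-204.8  -60.2] cas yaw -4.56 tilt [0.0024 0.0001] | shift now-axes [ -1.77 -26.76   0.18] turn 0.763 shift after turn [-19.77 -18.11   0.18] F [-0.2  0.  -2.1] w 1.08 g 45.0
```

Emit:
send_rows([
  [0,[-0.3,-3,0],[0,0,0]],
  [0,[-0.3,-4.8,0],[0,0,0]],
  [0,[-0.3,-4.8,0],[0,0,0]],
  [0,[-0.3,-4.8,0],[0,0,0]],
  [0,[-0.3,-4.8,0],[0,0,0]],
])

```text
clock: 5.45
position: [0.4147, -0.2888, 0.0798]
ee_rot: [-0.124, -3.138, -0.001]
force: [1.1, 1.7, -1.8]
width: 0.123
gripper_force: 45.0
```

Emit:
send_rows([
  [0,[-0.27,-4.56,0],[0,0,0]],
  [0,[0,0,0],[0,0,0.127]],
  [0,[0,0,0],[0,0,0.127]],
  [0,[0,0,0],[0,0,0.127]],
  [0,[0,0,0],[0,0,0.127]],
])

```text
clock: 5.95
position: [0.4138, -0.3328, 0.0796]
ee_rot: [-0.918, -3.002, -0.0]
force: [0.1, -0.0, -1.8]
width: 0.128
gripper_force: 45.0
```

Emit:
send_rows([
  [0,[0,0,0],[0,0,0.127]],
  [0,[0,0,0],[0,0,0.127]],
  [0,[0,0,0],[0,0,0]],
  [0,[0,0,0],[0,0,0]],
])

```text
clock: 6.35
position: [0.4142, -0.3326, 0.08]
ee_rot: [-1.277, -2.869, 0.0]
force: [0.8, 0.5, -1.8]
width: 0.124
gripper_force: 45.0
```

```bash
python3 -c "
from h import *
to((.4157,-.3329),.026,-48.3)
im=arm.get_image('scene')[:,:,::-1];im2=arm.get_image('top')[:,:,::-1]
a=cv2.resize(im[220:390,140:310],(400,400));b=cv2.resize(im2[130:300,340:510],(400,400));cv2.imwrite('pics/p1.png',np.hstack([a,b]))"
```

```text
t 6.35 p [ 0.4142 -0.3326  0.08  ] reader [-188.4 -327.6] cas yaw -48.0 tilt [-0.0015  0.0003] | shift now-axes [-0.13  0.1   5.4 ] turn 0.005 shift after turn [-0.13  0.1   5.4 ] F [ 0.8  0.5 -1.8] w 1.14 g 45.0
```

View pics/p1.png

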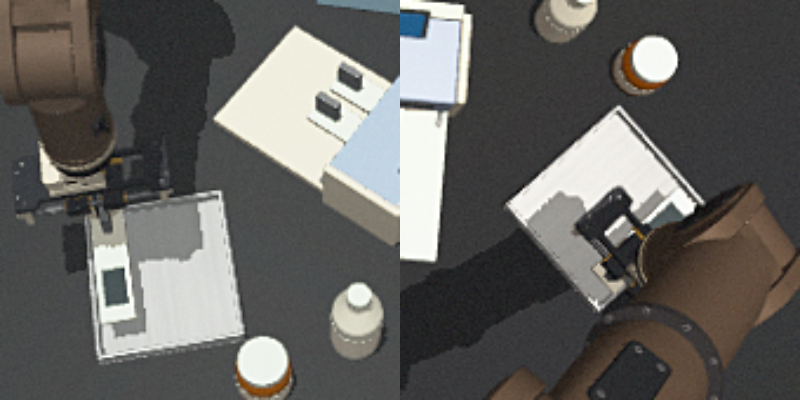

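The cassette (scene half, (115,265)) hangs level over the tray's right slot, parallel to the wall. I lower it and release.

Emit:
send_rows([
  [0,[-0.1,0.05,2],[0,0,0]],
  [0,[0,0,2],[0,0,0]],
  [0,[0,0,1.1],[0,0,0]],
  [0,[0,0,0.3],[0,0,0]],
  [0,[0,0,0.1],[0,0,0]],
])

```text
clock: 6.95
position: [0.4154, -0.3335, 0.0258]
ee_rot: [-1.283, -2.867, -0.0]
force: [-0.9, 0.2, -1.7]
width: 0.122
gripper_force: 45.0
```

Emit:
send_rows([
  [0,[0,0,0.05],[0,0,0]],
  [2.4,[0,0,0],[0,0,0]],
  [2.4,[0,0,0],[0,0,0]],
  [2.4,[0,0,0],[0,0,0]],
  [2.4,[0,0,0],[0,0,0]],
])

```text
clock: 7.45
position: [0.4158, -0.3335, 0.0256]
ee_rot: [1.283, 2.867, -0.0]
force: [0.5, 0.3, 0.7]
width: 0.257
gripper_force: 0.0
```

Emit:
send_rows([
  [2.4,[0,0,-2],[0,0,0]],
  [2.4,[0,0,-4],[0,0,0]],
  [4,[0,0,-3],[0,0,0]],
  [4,[0,0,0],[0,0,0]],
  [4,[0,0,0],[0,0,0]],
])

```text
clock: 7.95
position: [0.416, -0.3334, 0.1158]
ee_rot: [1.282, 2.866, 0.0]
force: [-0.4, 0.2, -0.7]
width: 0.426
gripper_force: 0.0
```

```bash
python3 -c "
from h import *
q(-64,0,.1)"
```

```text
t 7.95 p [ 0.416  -0.3334  0.1158] reader [-186.6 -328.2] cas yaw -48.21 tilt [ 0.0016 -0.0004] | shift now-axes [13.76 32.21  1.59] turn -0.761 shift after turn [-12.25  32.82   1.59] F [-0.4  0.2 -0.7] w 3.91 g 0.0
```

Emit:
send_rows([
  [4,[0,0,0],[0,0,-0.127]],
  [4,[0,0,0],[0,0,-0.127]],
  [4,[0,0,0],[0,0,-0.127]],
  [4,[0,0,0],[0,0,-0.127]],
  [4,[0,0,0],[0,0,-0.127]],
])

```text
clock: 8.45
position: [0.4148, -0.3327, 0.1139]
ee_rot: [-0.316, -3.124, -0.002]
force: [0.2, -0.1, 0.0]
width: 0.436
gripper_force: 0.0
```

Emit:
send_rows([
  [4,[0,0,0],[0,0,-0.127]],
  [4,[-1.53,4.1,0],[0,0,0]],
  [4,[-1.53,4.1,0],[0,0,0]],
  [4,[-1.53,4.1,0],[0,0,0]],
  [4,[-1.53,4.1,0],[0,0,0]],
])

```text
clock: 8.95
position: [0.4892, -0.1729, 0.1141]
ee_rot: [-0.126, -3.137, -0.001]
force: [0.8, -0.4, 0.4]
width: 0.431
gripper_force: 0.0
```

Emit:
send_rows([
  [4,[-1.53,4.1,0],[0,0,0]],
  [4,[-1.53,4.1,0],[0,0,0]],
  [4,[-1.53,4.1,0],[0,0,0]],
  [4,[-1.53,4.1,0],[0,0,0]],
  [4,[0,0,0],[0,0,0]],
])

```text
clock: 9.45
position: [0.5651, -0.0083, 0.1136]
ee_rot: [-0.111, -3.138, -0.005]
force: [1.0, -0.4, -0.7]
width: 0.435
gripper_force: 0.0
```

```bash
python3 -c "
from h import *
q(-64,0,.031)"
```

```text
t 9.45 p [ 0.5651 -0.0083  0.1136] reader [-64.1   7.8] cas yaw -4.04 tilt [-0.0012  0.0031] | shift now-axes [-0.01 -0.8   8.25] turn 0.01 shift after turn [-0.02 -0.8   8.25] F [ 1.  -0.4 -0.7] w 3.99 g 0.0
```

Emit:
send_rows([
  [4,[0,0,0],[0,0,0]],
  [4,[0,0,0],[0,0,0]],
])

```text
clock: 9.65
position: [0.5626, -0.0175, 0.1145]
ee_rot: [-0.128, -3.137, 0.001]
force: [-0.2, -0.3, 0.1]
width: 0.436
gripper_force: 0.0
```

```bash
python3 -c "
from h import *
q(-64,0,.031)"
```

```text
t 9.65 p [ 0.5626 -0.0175  0.1145] reader [-65.8  -1.6] cas yaw -4.66 tilt [-0.0019 -0.0008] | shift now-axes [-0.19  0.17  8.34] turn -0.001 shift after turn [-0.19  0.17  8.34] F [-0.2 -0.3  0.1] w 4.0 g 0.0
```

Emit:
send_rows([
  [4,[-0.1,0.1,2.5],[0,0,0]],
  [4,[0,0,2.5],[0,0,0]],
  [4,[0,0,2.3],[0,0,0]],
  [4,[0,0,1],[0,0,0]],
  [4,[0,0,0],[0,0,0]],
])

```text
clock: 10.15
position: [0.5633, -0.0166, 0.0312]
ee_rot: [-0.129, -3.136, 0.001]
force: [0.1, -0.1, 0.9]
width: 0.432
gripper_force: 0.0
```

Emit:
send_rows([
  [0,[0,0,0],[0,0,0]],
  [0,[0,0,0],[0,0,0]],
  [0,[0,0,0],[0,0,0]],
  [0,[0,0,0],[0,0,0]],
  [0,[0,0,0],[0,0,0]],
])

```text
clock: 10.65
position: [0.5652, -0.0153, 0.0329]
ee_rot: [0.125, 3.138, 0.0]
force: [-0.2, -0.0, 4.6]
width: 0.12
gripper_force: 45.0
```

```bash
python3 -c "
from h import *
q(-64,0,.031)"
```

```text
t 10.65 p [ 0.5652 -0.0153  0.0329] reader [-63.4   0.9] cas yaw -4.58 tilt [0.001  0.0001] | shift now-axes [ 0.06 -0.09  0.19] turn 0.0 shift after turn [ 0.06 -0.09  0.19] F [-0.2 -0.   4.6] w 1.1 g 45.0
```

Emit:
send_rows([
  [0,[1,0,0],[0,0,0]],
  [0,[2.5,0,0],[0,0,0]],
  [0,[3.2,0,0],[0,0,0]],
  [0,[3.2,0,0],[0,0,0]],
  [0,[2.3,0,0],[0,0,0]],
])

```text
clock: 11.15
position: [0.4419, -0.0053, 0.0328]
ee_rot: [0.125, 3.137, 0.001]
force: [3.5, -1.4, 6.0]
width: 0.124
gripper_force: 45.0
```

Emit:
send_rows([
  [0,[1,0,0],[0,0,0]],
  [0,[0,0,-1],[0,0,0]],
  [0,[0,0,-2],[0,0,0]],
  [0,[0,0,-2],[0,0,0]],
  [0,[0,0,0],[0,0,0]],
])

```text
clock: 11.65
position: [0.4351, -0.0047, 0.0846]
ee_rot: [0.125, 3.135, 0.001]
force: [0.4, -0.6, -1.2]
width: 0.12
gripper_force: 45.0
```

Emit:
send_rows([
  [0,[-0.67,-4.1,0],[0,0,0]],
  [0,[-0.67,-4.1,0],[0,0,0]],
  [0,[-0.67,-4.1,0],[0,0,0]],
  [0,[-0.67,-4.1,0],[0,0,0]],
  [0,[-0.67,-4.1,0],[0,0,0]],
])

```text
clock: 12.15
position: [0.4501, -0.2134, 0.0819]
ee_rot: [-0.125, -3.138, -0.0]
force: [1.4, 0.8, -2.0]
width: 0.117
gripper_force: 45.0
```

Emit:
send_rows([
  [0,[-0.67,-4.1,0],[0,0,0]],
  [0,[-0.67,-4.1,0],[0,0,0]],
  [0,[0,0,0],[0,0,0.127]],
  [0,[0,0,0],[0,0,0.127]],
  [0,[0,0,0],[0,0,0.127]],
])

```text
clock: 12.65
position: [0.4566, -0.2951, 0.0816]
ee_rot: [-0.727, -3.055, -0.0]
force: [0.7, 0.3, -1.7]
width: 0.125
gripper_force: 45.0
```

Emit:
send_rows([
  [0,[0,0,0],[0,0,0.127]],
  [0,[0,0,0],[0,0,0.127]],
  [0,[0,0,0],[0,0,0.127]],
  [0,[0,0,0],[0,0,0]],
  [0,[0,0,0],[0,0,0]],
])

```text
clock: 13.15
position: [0.457, -0.2945, 0.0819]
ee_rot: [-1.278, -2.869, 0.001]
force: [0.3, -1.0, -1.7]
width: 0.131
gripper_force: 4.5
```

```bash
python3 -c "
from h import *
to((.4575,-.2957),.026,-48.3)
im=arm.get_image('scene')[:,:,::-1];im2=arm.get_image('top')[:,:,::-1]
a=cv2.resize(im[220:390,140:310],(400,400));b=cv2.resize(im2[130:300,340:510],(400,400));cv2.imwrite('pics/p2.png',np.hstack([a,b]))"
```

```text
t 13.15 p [ 0.457  -0.2945  0.0819] reader [-148.8 -286.2] cas yaw -48.01 tilt [-0.0008 -0.0002] | shift now-axes [-0.12 -0.04  5.59] turn 0.005 shift after turn [-0.12 -0.04  5.59] F [ 0.3 -1.  -1.7] w 1.2 g 4.5
```

View pics/p2.png

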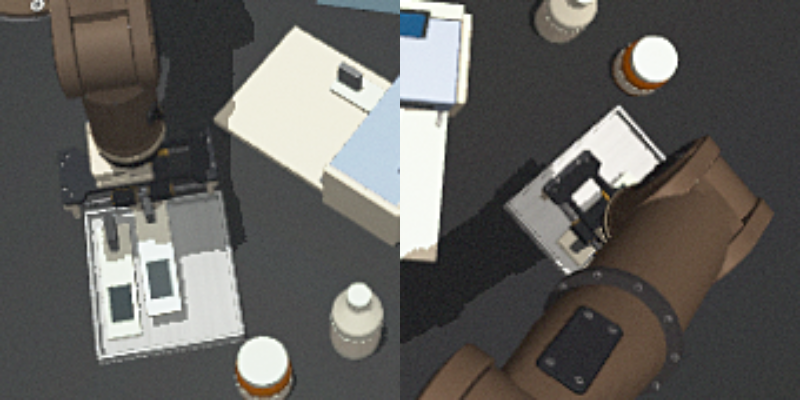

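The second cassette hangs over the middle slot (scene half, (160,275)), with the first flat at (120,290). The grip has just slackened to 4.5 N, so I wait a moment to see if it recovers.

Emit:
send_rows([
  [0,[0,0,0],[0,0,0]],
  [0,[0,0,0],[0,0,0]],
  [0,[0,0,0],[0,0,0]],
])

```text
clock: 13.55
position: [0.4571, -0.2946, 0.0824]
ee_rot: [1.283, 2.867, 0.0]
force: [-0.1, -0.4, -1.8]
width: 0.117
gripper_force: 45.0
```

```bash
python3 -c "
from h import *
to((.4575,-.2957),.026,-48.3)
im=arm.get_image('scene')[:,:,::-1]
cv2.imwrite('pics/p3.png',cv2.resize(im[285:375,165:255],(540,540),interpolation=cv2.INTER_CUBIC))"
```

```text
t 13.55 p [ 0.4571 -0.2946  0.0824] reader [-148.8 -286.3] cas yaw -48.21 tilt [0.0003 0.0001] | shift now-axes [-0.11 -0.04  5.64] turn 0.002 shift after turn [-0.11 -0.04  5.64] F [-0.1 -0.4 -1.8] w 1.08 g 45.0
```

View pics/p3.png

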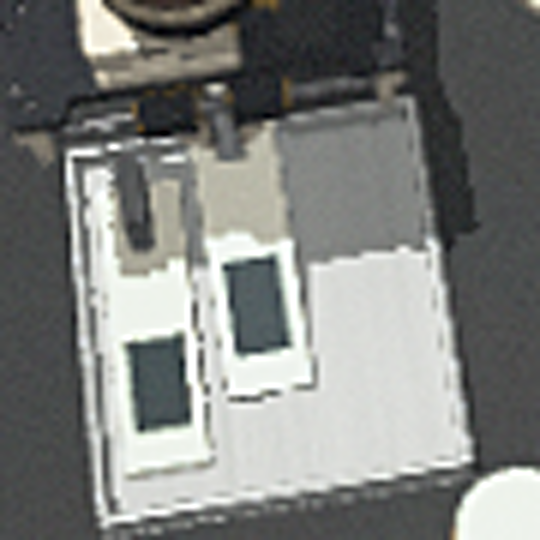

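The grip is back at 45 N and the cassette is still held, clear of the first one. I lower it gently.

Emit:
send_rows([
  [0,[-0.1,0,1.5],[0,0,0]],
  [0,[0,0,1.5],[0,0,0]],
  [0,[0,0,1.2],[0,0,0]],
  [0,[0,0,0.8],[0,0,0]],
  [0,[0,0,0.2],[0,0,0]],
])

```text
clock: 14.1
position: [0.457, -0.295, 0.0291]
ee_rot: [-1.283, -2.866, 0.0]
force: [-0.9, 1.0, 2.4]
width: 0.121
gripper_force: 45.0
```

Emit:
send_rows([
  [0,[0,0,0.2],[0,0,0]],
  [0,[0,0,0.1],[0,0,0]],
  [0,[0,0,0],[0,0,0]],
])

```text
clock: 14.4
position: [0.458, -0.2955, 0.0276]
ee_rot: [1.283, 2.867, -0.0]
force: [-1.8, 0.4, 2.0]
width: 0.117
gripper_force: 45.0
```

Emit:
send_rows([
  [2.4,[0,0,0],[0,0,0]],
  [2.4,[0,0,0],[0,0,0]],
  [2.4,[0,0,0],[0,0,0]],
  [2.4,[0,0,-1],[0,0,0]],
  [2.4,[0,0,-4],[0,0,0]],
])

```text
clock: 14.9
position: [0.4557, -0.2938, 0.0756]
ee_rot: [-1.281, -2.862, 0.0]
force: [0.2, 0.7, 0.8]
width: 0.264
gripper_force: 0.0
```

Emit:
send_rows([
  [4,[0,0,-4],[0,0,-0.127]],
  [4,[0,0,0],[0,0,-0.127]],
  [4,[0,0,0],[0,0,-0.127]],
  [4,[0,0,0],[0,0,-0.127]],
  [4,[0,0,0],[0,0,-0.127]],
])

```text
clock: 15.4
position: [0.4577, -0.2955, 0.1182]
ee_rot: [0.316, 3.125, -0.001]
force: [0.6, 0.3, 1.2]
width: 0.435
gripper_force: 0.0
```

Emit:
send_rows([
  [4,[0,0,0],[0,0,-0.127]],
  [4,[-1.03,4.34,0],[0,0,0]],
  [4,[-1.03,4.34,0],[0,0,0]],
  [4,[-1.03,4.34,0],[0,0,0]],
  [4,[-1.03,4.34,0],[0,0,0]],
])

```text
clock: 15.9
position: [0.513, -0.1242, 0.1182]
ee_rot: [0.127, 3.138, -0.0]
force: [-0.0, -0.6, 0.4]
width: 0.436
gripper_force: 0.0
```

Emit:
send_rows([
  [4,[-1.03,4.34,0],[0,0,0]],
  [4,[-1.03,4.34,0],[0,0,0]],
  [4,[-1.03,4.34,0],[0,0,0]],
  [4,[-1.03,4.34,0],[0,0,0]],
  [4,[0,0,0],[0,0,0]],
])

```text
clock: 16.4
position: [0.569, 0.0522, 0.1177]
ee_rot: [0.111, 3.138, 0.005]
force: [-0.2, 0.0, -0.2]
width: 0.431
gripper_force: 0.0
```

Emit:
send_rows([
  [4,[0,0,0],[0,0,0]],
  [4,[0,0,0],[0,0,0]],
  [4,[0,0,0],[0,0,0]],
])

```text
clock: 16.7
position: [0.5673, 0.0425, 0.1177]
ee_rot: [0.129, 3.139, -0.001]
force: [0.0, 1.0, -0.8]
width: 0.432
gripper_force: 0.0
```

```bash
python3 -c "
from h import *
q(-65,60,.031)
im=arm.get_image('top')[:,:,::-1];im2=arm.get_image('scene')[:,:,::-1]
a=cv2.resize(im[165:275,375:485],(400,400));b=cv2.resize(im2[285:375,165:255],(400,400));cv2.imwrite('pics/p4.png',np.hstack([a,b]))"
```

```text
t 16.7 p [0.5673 0.0425 0.1177] reader [-65.9  58.6] cas yaw -4.72 tilt [ 0.0001 -0.0004] | shift now-axes [-0.09  0.14  8.67] turn -0.002 shift after turn [-0.09  0.14  8.67] F [ 0.   1.  -0.8] w 3.97 g 0.0
```

View pics/p4.png

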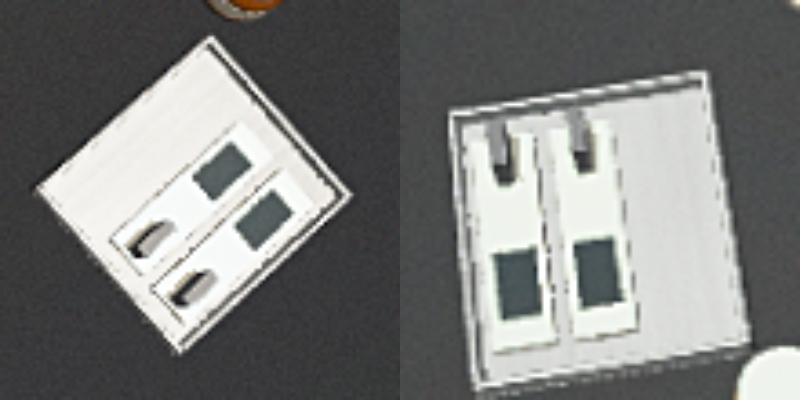

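Both cassettes lie flat side by side in the tray (top half, (230,190) and (190,220)), with room for a third on the left. Now the left lane.

Emit:
send_rows([
  [4,[-0.05,0.1,2.5],[0,0,0]],
  [4,[0,0,2.5],[0,0,0]],
  [4,[0,0,2.5],[0,0,0]],
  [4,[0,0,1.1],[0,0,0]],
  [4,[0,0,0],[0,0,0]],
])

```text
clock: 17.3
position: [0.567, 0.0445, 0.0302]
ee_rot: [-0.127, -3.136, 0.001]
force: [-0.6, 0.7, 0.9]
width: 0.437
gripper_force: 0.0
```

Emit:
send_rows([
  [0,[0,0,0],[0,0,0]],
  [0,[0,0,0],[0,0,0]],
  [0,[0,0,0],[0,0,0]],
  [0,[0,0,0],[0,0,0]],
  [0,[0,0,0],[0,0,0]],
])

```text
clock: 17.8
position: [0.5686, 0.0452, 0.032]
ee_rot: [0.125, 3.138, 0.001]
force: [-1.6, -0.5, 5.2]
width: 0.118
gripper_force: 45.0
```

```bash
python3 -c "
from h import *
q(-65,60,.031)"
```

```text
t 17.8 p [0.5686 0.0452 0.032 ] reader [-64.9  61.4] cas yaw -4.58 tilt [0.0011 0.0003] | shift now-axes [ 0.02 -0.14  0.1 ] turn 0.0 shift after turn [ 0.02 -0.14  0.1 ] F [-1.6 -0.5  5.2] w 1.08 g 45.0
```

Emit:
send_rows([
  [0,[1,0,0],[0,0,0]],
  [0,[2.5,0,0],[0,0,0]],
  [0,[3.2,0,0],[0,0,0]],
  [0,[3.2,0,0],[0,0,0]],
  [0,[2.1,0,0],[0,0,0]],
])

```text
clock: 18.3
position: [0.4476, 0.055, 0.032]
ee_rot: [0.125, 3.137, 0.001]
force: [3.5, -0.4, 2.4]
width: 0.118
gripper_force: 45.0
```

Emit:
send_rows([
  [0,[1,0,0],[0,0,0]],
  [0,[0,0,-1],[0,0,0]],
  [0,[0,0,-2],[0,0,0]],
  [0,[0,0,-2],[0,0,0]],
  [0,[0,0,0],[0,0,0]],
])

```text
clock: 18.8
position: [0.4402, 0.0557, 0.0835]
ee_rot: [0.126, 3.136, 0.002]
force: [0.7, 0.3, -1.5]
width: 0.12
gripper_force: 45.0
```

Emit:
send_rows([
  [0,[0,-4.4,0],[0,0,0]],
  [0,[0,-4.4,0],[0,0,0]],
  [0,[0,-4.4,0],[0,0,0]],
  [0,[0,-4.4,0],[0,0,0]],
  [0,[0,-4.4,0],[0,0,0]],
])

```text
clock: 19.3
position: [0.4204, -0.1654, 0.081]
ee_rot: [-0.125, -3.138, -0.0]
force: [1.2, -0.1, -1.5]
width: 0.122
gripper_force: 45.0
```

Emit:
send_rows([
  [0,[0,-4.4,0],[0,0,0]],
  [0,[0,-4.4,0],[0,0,0]],
  [0,[-4.3,0,0],[0,0,0]],
  [0,[-4.3,0,0],[0,0,0]],
  [0,[0,0,0],[0,0,0.127]],
])

```text
clock: 19.8
position: [0.5054, -0.2586, 0.0808]
ee_rot: [0.32, 3.122, -0.001]
force: [-1.1, 1.1, -1.7]
width: 0.12
gripper_force: 45.0
```

Emit:
send_rows([
  [0,[0,0,0],[0,0,0.127]],
  [0,[0,0,0],[0,0,0.127]],
  [0,[0,0,0],[0,0,0.127]],
  [0,[0,0,0],[0,0,0.127]],
  [0,[0,0,0],[0,0,0.127]],
])

```text
clock: 20.3
position: [0.4993, -0.2582, 0.0806]
ee_rot: [-1.29, -2.863, 0.0]
force: [-0.4, -0.6, -0.7]
width: 0.124
gripper_force: 45.0
```

Emit:
send_rows([
  [0,[0,0,0],[0,0,0]],
  [0,[0,0,0],[0,0,0]],
])

```text
clock: 20.5
position: [0.4995, -0.2582, 0.0808]
ee_rot: [-1.278, -2.869, 0.001]
force: [0.1, 0.3, -1.7]
width: 0.123
gripper_force: 45.0
```

```bash
python3 -c "
from h import *
to((.4994,-.2584),.026,-48.3)
im=arm.get_image('top')[:,:,::-1];im2=arm.get_image('scene')[:,:,::-1]
a=cv2.resize(im[165:275,375:485],(400,400));b=cv2.resize(im2[285:375,165:255],(400,400));cv2.imwrite('pics/p5.png',np.hstack([a,b]))"
```

```text
t 20.5 p [ 0.4995 -0.2582  0.0808] reader [-109.4 -246.6] cas yaw -48.01 tilt [-0.0011 -0.    ] | shift now-axes [-0.01 -0.02  5.48] turn 0.005 shift after turn [-0.01 -0.02  5.48] F [ 0.1  0.3 -1.7] w 1.13 g 45.0
```

View pics/p5.png

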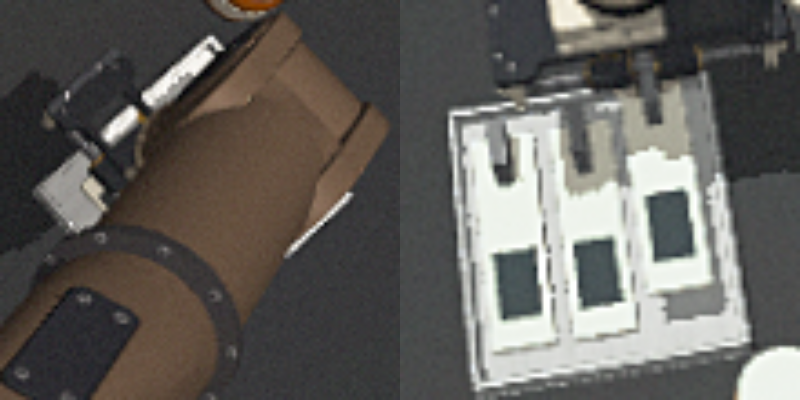

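The third cassette hangs over the last slot (scene half, (670,215)), clear of its neighbours. I lower it, release, and move back.

Emit:
send_rows([
  [0,[0,0,1.5],[0,0,0]],
  [0,[0,0,1.5],[0,0,0]],
  [0,[0,0,1.2],[0,0,0]],
  [0,[0,0,0.8],[0,0,0]],
  [0,[0,0,0.3],[0,0,0]],
])

```text
clock: 21.1
position: [0.4989, -0.2581, 0.0269]
ee_rot: [-1.283, -2.865, 0.0]
force: [0.5, -0.2, -2.0]
width: 0.12
gripper_force: 45.0
```

Emit:
send_rows([
  [0,[0,0,0.2],[0,0,0]],
  [2.4,[0,0,0],[0,0,0]],
  [2.4,[0,0,0],[0,0,0]],
  [2.4,[0,0,0],[0,0,0]],
  [2.4,[0,0,-1],[0,0,0]],
])

```text
clock: 21.6
position: [0.4992, -0.2579, 0.0361]
ee_rot: [-1.283, -2.866, -0.0]
force: [-0.3, -0.1, -0.7]
width: 0.261
gripper_force: 0.0
```

Emit:
send_rows([
  [2.4,[0,0,-4],[0,0,0]],
  [4,[0,0,-4],[0,0,-0.127]],
  [4,[0,0,-4],[0,0,-0.127]],
  [4,[0,0,0],[0,0,-0.127]],
  [4,[0,0,0],[0,0,-0.127]],
])

```text
clock: 22.1
position: [0.5006, -0.2589, 0.1589]
ee_rot: [0.513, 3.095, -0.001]
force: [0.5, -0.9, 0.0]
width: 0.432
gripper_force: 0.0
```

Emit:
send_rows([
  [4,[0,0,0],[0,0,-0.127]],
  [4,[0,0,0],[0,0,-0.127]],
  [4,[3,4,0],[0,0,0]],
  [4,[3,4,0],[0,0,0]],
  [4,[2,4,0],[0,0,0]],
])

```text
clock: 22.6
position: [0.4274, -0.1317, 0.1568]
ee_rot: [-0.129, -3.139, -0.0]
force: [0.9, 1.6, 0.3]
width: 0.437
gripper_force: 0.0
```

Emit:
send_rows([
  [4,[0,4,0],[0,0,0]],
  [4,[0,4,0],[0,0,0]],
  [4,[0,0,0],[0,0,0]],
  [4,[0,0,0],[0,0,0]],
])

```text
clock: 23.0
position: [0.4361, -0.0521, 0.157]
ee_rot: [0.122, 3.138, 0.0]
force: [0.2, 0.2, 0.3]
width: 0.436
gripper_force: 0.0
```

```bash
cat >> h.py <<'E'
def fresh(T):
    m=np.zeros(T.shape[:2],np.uint8);m[165:275,165:280]=(T[165:275,165:280].min(2)>170)*255
    for r in rect("top",m,.012,200):
        a=np.radians(r[5]);print("fresh",r,"fin",np.round([r[1]-58*np.cos(a),r[2]-58*np.sin(a)],1))
E
python3 -c "
from h import *
T=arm.get_image('top');S=arm.get_image('scene');q();fresh(T)
for c,a,w in fins('scene',(280,165,335,208),.032,110,S): print(c,a,w.round(4))
a=cv2.resize(T[105:285,165:485,::-1],(640,360));b=cv2.resize(S[285:375,165:255,::-1],(160,160));a[:160,480:]=b;cv2.imwrite('pics/p6.png',a)"
```

```text
t 23.1 p [ 0.436  -0.0537  0.1568] reader [-189.1  -47.8] cas yaw -4.66 tilt [ 0.0007 -0.0004] | shift now-axes [-18.9    4.8    5.69] turn -0.001 shift after turn [-18.91   4.79   5.69] F [0.4 0.8 0.2] w 4.01 g 0.0
fresh (array([198., 233.]), 439.3, 392.5, 160.2, 46.2, 19.6) fin [384.7 373. ]
fresh (array([232., 221.]), 477.7, 285.6, 162.1, 43.8, 19.0) fin [422.9 266.7]
[313.1 173.9] 404 [0.4701 0.4072 0.032 ]
[290.7 172.3] 59 [0.3915 0.3693 0.032 ]
[313.6 178.1] 68 [0.4819 0.3892 0.032 ]
[285.8 194.8] 57 [0.4316 0.2627 0.032 ]
[309.5 200.9] 71 [0.5213 0.2832 0.032 ]
```

View pics/p6.png

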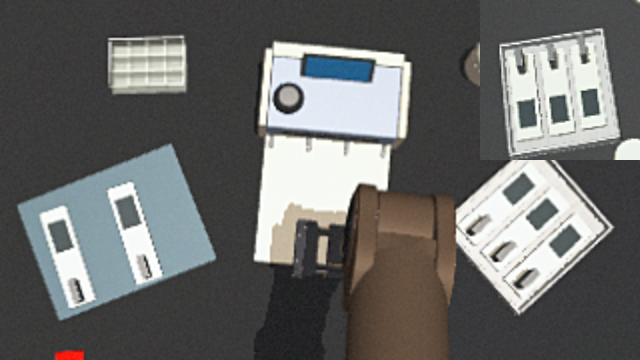

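All three used cassettes lie in the tray (inset top right). One fresh cassette has been knocked about 30 mm and is now at (134,232) in this picture, so I use its new measurement.

```bash
python3 -c "
from h import *
to((.425,.266),.09,19.0)"
```

```text
t 23.1 p [ 0.436  -0.0537  0.1568] reader [-189.1  -47.8] cas yaw -4.66 tilt [ 0.0007 -0.0004] | shift now-axes [ 3.69 31.78  6.67] turn -0.413 shift after turn [-9.37 30.59  6.67] F [0.4 0.8 0.2] w 4.01 g 0.0
```

Emit:
send_rows([
  [4,[0.5,4,0],[0,0,0]],
  [4,[0.5,4,0],[0,0,0]],
  [4,[0.5,4,0],[0,0,0]],
  [4,[0.5,4,0],[0,0,0]],
  [4,[0.5,4,0],[0,0,0]],
])

```text
clock: 23.6
position: [0.4274, 0.1487, 0.1566]
ee_rot: [0.131, 3.138, -0.0]
force: [1.4, 0.5, -0.6]
width: 0.435
gripper_force: 0.0
```

Emit:
send_rows([
  [4,[0.4,4,0],[0,0,0]],
  [4,[0.4,4,0],[0,0,0]],
  [4,[0.4,3.78,0],[0,0,0]],
  [4,[0,0,0],[0,0,-0.138]],
  [4,[0,0,0],[0,0,-0.138]],
])

```text
clock: 24.1
position: [0.4251, 0.267, 0.1562]
ee_rot: [-0.316, 3.126, -0.001]
force: [-0.3, -0.8, 1.4]
width: 0.435
gripper_force: 0.0
```

Emit:
send_rows([
  [4,[0,0,0],[0,0,-0.137]],
  [4,[0,0,3],[0,0,0]],
  [4,[0,0,3],[0,0,0]],
  [4,[0,0,0],[0,0,0]],
  [4,[0,0,0],[0,0,0]],
])

```text
clock: 24.6
position: [0.425, 0.2659, 0.0966]
ee_rot: [0.517, -3.098, 0.002]
force: [0.2, -0.4, 0.1]
width: 0.436
gripper_force: 0.0
```

```bash
python3 -c "
from h import *
to((.425,.266),.022,19.0)
S=arm.get_image('scene')[:,:,::-1];cv2.imwrite('pics/p7.png',cv2.resize(S[140:230,240:340],None,fx=6,fy=6,interpolation=cv2.INTER_CUBIC))"
```

```text
t 24.6 p [0.425  0.2659 0.0966] reader [-225.7  269.9] cas yaw 18.96 tilt [-0.0005 -0.0012] | shift now-axes [-0.01  0.02  7.46] turn -0.001 shift after turn [-0.01  0.02  7.46] F [ 0.2 -0.4  0.1] w 4.0 g 0.0
```

View pics/p7.png

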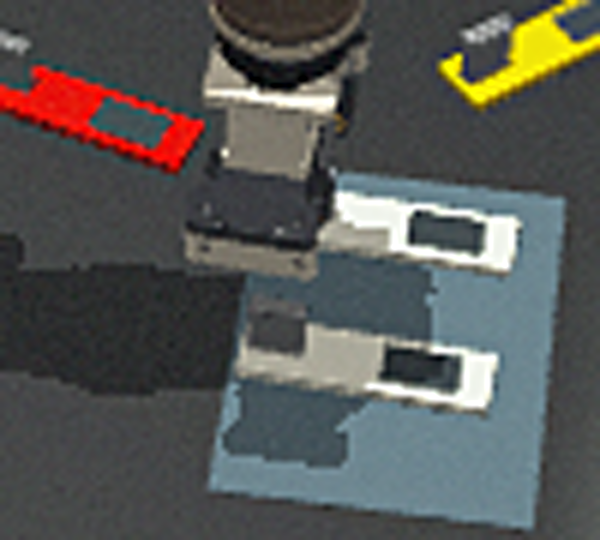

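The crop shows the gripper above the near fresh fin at (278,328), with the other fresh cassette and the red look-alike clear of it. I descend and grip.

Emit:
send_rows([
  [4,[0,0,2.5],[0,0,0]],
  [4,[0,0,2.5],[0,0,0]],
  [4,[0,0,1.6],[0,0,0]],
  [4,[0,0,0.8],[0,0,0]],
  [4,[0,0,0],[0,0,0]],
])

```text
clock: 25.15
position: [0.4248, 0.2672, 0.0227]
ee_rot: [-0.52, 3.098, -0.0]
force: [-0.1, -0.0, 0.4]
width: 0.436
gripper_force: 0.0
```

Emit:
send_rows([
  [0,[0,0,0],[0,0,0]],
  [0,[0,0,0],[0,0,0]],
  [0,[0,0,0],[0,0,0]],
  [0,[0,0,0],[0,0,0]],
  [0,[0,0,0],[0,0,0]],
])

```text
clock: 25.65
position: [0.4246, 0.2673, 0.0228]
ee_rot: [-0.521, 3.097, 0.001]
force: [-0.7, -0.6, 5.1]
width: 0.119
gripper_force: 45.0
```

```bash
python3 -c "
from h import *
q(-195,0,.09)"
```

```text
t 25.65 p [0.4246 0.2673 0.0228] reader [-226.1  271.3] cas yaw 19.08 tilt [0.0006 0.0005] | shift now-axes [  8.04 -26.09  -6.73] turn 0.413 shift after turn [ -3.12 -27.12  -6.73] F [-0.7 -0.6  5.1] w 1.09 g 45.0
```

Emit:
send_rows([
  [0,[0,0,-1],[0,0,0]],
  [0,[0,0,-2.5],[0,0,0]],
  [0,[0,0,-2.5],[0,0,0]],
  [0,[1.34,-4.35,0],[0,0,0]],
  [0,[1.34,-4.35,0],[0,0,0]],
])

```text
clock: 26.15
position: [0.4279, 0.1765, 0.0835]
ee_rot: [-0.526, 3.095, 0.002]
force: [0.3, -1.3, -1.7]
width: 0.121
gripper_force: 45.0
```

Emit:
send_rows([
  [0,[1.34,-4.35,0],[0,0,0]],
  [0,[1.34,-4.35,0],[0,0,0]],
  [0,[1.34,-4.35,0],[0,0,0]],
  [0,[1.34,-4.35,0],[0,0,0]],
  [0,[0,0,0],[0,0,0.138]],
])

```text
clock: 26.65
position: [0.4332, -0.0131, 0.083]
ee_rot: [-0.294, 3.128, -0.003]
force: [0.3, 2.3, -1.5]
width: 0.12
gripper_force: 45.0
```

Emit:
send_rows([
  [0,[0,0,0],[0,0,0.138]],
  [0,[0,0,0],[0,0,0.137]],
  [0,[0,0,0],[0,0,0]],
  [0,[0,0,0],[0,0,0]],
  [0,[0,0,0],[0,0,0]],
])

```text
clock: 27.15
position: [0.4337, -0.0056, 0.0825]
ee_rot: [0.12, 3.139, 0.0]
force: [0.2, -0.3, -2.0]
width: 0.121
gripper_force: 45.0
```

```bash
cat >> h.py <<'E'
def held(S,T,zs):
    "reader-frame dark-window centres of the cassette on the deck"
    for n,im in(("scene",S),("top",T)):
        c=proj(n,[[*(rw(-140,0)),zs],[*(rw(40,0)),zs]]); print(n,c.round(0).tolist())
E
python3 -c "
from h import *
q(-195,0,.04)
S=arm.get_image('scene')[:,:,::-1];T=arm.get_image('top')[:,:,::-1]
a=cv2.resize(S[200:320,210:360],(400,320));b=cv2.resize(T[130:250,265:415],(400,320));cv2.imwrite('pics/p8.png',np.hstack([a,b]))"
```

```text
t 27.15 p [ 0.4337 -0.0056  0.0825] reader [-195.2   -0. ] cas yaw -4.37 tilt [0.0001 0.0001] | shift now-axes [-0.02  0.    4.25] turn 0.004 shift after turn [-0.02  0.    4.25] F [ 0.2 -0.3 -2. ] w 1.11 g 45.0
```

View pics/p8.png

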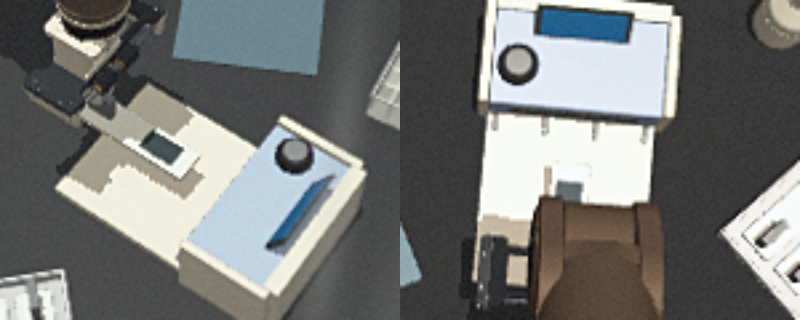

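The fresh cassette is held over the plain deck (scene half, (160,145)) and points at the middle lane. I lower it and check its alignment numerically.

Emit:
send_rows([
  [0,[0,0,2],[0,0,0]],
  [0,[0,0,2],[0,0,0]],
  [0,[0,0,0.8],[0,0,0]],
  [0,[0,0,0.1],[0,0,0.004]],
  [0,[0,0,0],[0,0,0]],
])

```text
clock: 27.75
position: [0.4338, -0.0058, 0.0334]
ee_rot: [-0.131, -3.139, -0.0]
force: [-0.8, -0.5, -1.3]
width: 0.121
gripper_force: 45.0
```

```bash
cat >> h.py <<'E'
def window(zs,roiv):
    T=arm.get_image("top"); m=np.zeros(T.shape[:2],np.uint8)
    P=proj("top",[[*rw(u,v),zs] for u,v in((-150,roiv+18),(-150,roiv-18),(-20,roiv-18),(-20,roiv+18))])
    k=cv2.fillConvexPoly(np.zeros_like(m),P.astype(np.int32),255); m=((T.max(2)<120)&(k>0)).astype(np.uint8)*255
    for r in rect("top",m,zs,15): print("window",r,"reader",rd(np.array(r[1:3])/1000))
    # white slab front end and side edges just ahead of the window
E
python3 -c "
from h import *
q(-195,0,.033)
window(.023,0)
print(proj('top',[[*rw(-19,v),.018] for v in(90,30,-30,-90)]).round(1).tolist())
T=arm.get_image('top').min(2); P=proj('top',[[*rw(-10,0),.018]])[0].round().astype(int)
for y in range(P[1]-2,P[1]+4): print(y,T[y,290:368].tolist())
for u in(-65,-110):
  P=proj('top',[[*rw(u,0),.022]])[0].round().astype(int);print(u,P,T[P[1],P[0]-14:P[0]+15].tolist())
"
```

```text
t 27.75 p [ 0.4338 -0.0058  0.0334] reader [-195.1   -0.3] cas yaw -4.78 tilt [-0.0003  0.    ] | shift now-axes [-0.01  0.03  0.04] turn -0.003 shift after turn [-0.01  0.03  0.04] F [-0.8 -0.5 -1.3] w 1.11 g 45.0
window (array([325., 211.]), 512.9, -9.3, 69.7, 37.8, 0.2) reader [-116.     2.6]
[[300.1, 178.4], [318.9, 180.2], [337.7, 181.9], [356.4, 183.6]]
176 [56, 57, 48, 61, 57, 55, 48, 119, 255, 171, 168, 172, 255, 244, 244, 245, 243, 244, 244, 245, 244, 245, 244, 245, 245, 245, 247, 252, 133, 166, 182, 255, 248, 248, 251, 249, 250, 250, 251, 253, 253, 234, 240, 239, 243, 245, 244, 150, 156, 173, 249, 228, 128, 130, 136, 130, 129, 124, 112, 109, 102, 87, 83, 65, 71, 68, 71, 61, 63, 59, 65, 81, 82, 88, 94, 70, 64, 54]
177 [54, 58, 51, 56, 55, 51, 52, 154, 255, 164, 170, 166, 255, 246, 243, 244, 244, 242, 243, 244, 242, 243, 243, 243, 243, 243, 246, 250, 142, 174, 174, 254, 246, 245, 244, 244, 243, 245, 244, 244, 246, 249, 247, 250, 248, 254, 254, 163, 173, 197, 255, 254, 235, 238, 240, 239, 237, 241, 235, 237, 237, 233, 234, 231, 234, 206, 96, 84, 141, 180, 122, 77, 93, 92, 76, 
[... 1130 characters left out ...]
52, 62, 50, 56, 58, 59]
181 [54, 54, 55, 59, 54, 42, 59, 228, 253, 244, 244, 244, 243, 242, 245, 243, 244, 243, 243, 244, 243, 244, 244, 245, 242, 243, 244, 247, 241, 238, 250, 246, 245, 245, 242, 244, 244, 244, 243, 244, 244, 243, 242, 244, 245, 247, 246, 124, 184, 237, 246, 244, 243, 244, 243, 242, 243, 242, 244, 243, 244, 243, 244, 245, 241, 201, 175, 193, 238, 245, 79, 43, 55, 52, 54, 53, 59, 59]
-65 [327 195] [244, 243, 243, 244, 244, 244, 245, 246, 210, 250, 248, 247, 248, 247, 247, 247, 248, 249, 249, 249, 248, 249, 234, 246, 244, 244, 243, 245, 244]
-110 [326 209] [244, 246, 255, 249, 6, 17, 55, 68, 54, 55, 61, 55, 60, 53, 33, 58, 51, 52, 46, 33, 37, 26, 37, 46, 41, 52, 90, 121, 123]
```

```bash
cat >> h.py <<'E'
def lane(v,us=(-64,-68,-72,-76),zs=.022,h=12):
    T=arm.get_image("top").min(2).astype(float)
    for u in us:
        P=proj("top",[[*rw(u,v),zs]])[0]; r=int(round(P[1]));u2=u
        c0=int(round(P[0])); row=T[r,c0-h:c0+h+1]; e=246-np.minimum(row,246)
        L=e[:h-2];Rr=e[h+3:]
        l=c0-h+(L*np.arange(len(L))).sum()/max(L.sum(),1); rr=c0+3+(Rr*np.arange(len(Rr))).sum()/max(Rr.sum(),1)
        print(u,"pred",P.round(1),"edges",round(l,1),round(rr,1),"mid-pred px",round((l+rr)/2-P[0],2),row.astype(int).tolist())
E
python3 -c "
from h import *
lane(0)"
```

```text
-64 pred [327.2 194.8] edges 320.0 336.2 mid-pred px 0.88 [243, 244, 245, 242, 247, 246, 212, 250, 249, 248, 247, 249, 248, 248, 248, 248, 248, 248, 249, 249, 236, 245, 243, 244, 244]
-68 pred [327.1 196.1] edges 319.6 335.6 mid-pred px 0.53 [243, 243, 244, 244, 244, 244, 221, 249, 248, 248, 247, 249, 247, 247, 248, 248, 247, 248, 248, 248, 225, 246, 245, 244, 244]
-72 pred [327.  197.3] edges 320.2 335.5 mid-pred px 0.83 [244, 245, 245, 245, 245, 244, 220, 249, 249, 251, 249, 250, 249, 249, 248, 248, 248, 248, 247, 245, 208, 246, 244, 244, 243]
-76 pred [326.9 198.6] edges 322.8 336.6 mid-pred px 2.78 [244, 244, 245, 246, 246, 228, 252, 255, 183, 188, 193, 195, 231, 230, 251, 248, 248, 255, 251, 248, 244, 243, 244, 245, 245]
```

Emit:
send_rows([
  [0,[0,0.2,0.05],[0,0,0]],
  [0,[-1,0,0],[0,0,0]],
  [0,[-1,0,0],[0,0,0]],
  [0,[-1,0,0],[0,0,0]],
  [0,[-1,0,0],[0,0,0]],
])

```text
clock: 28.4
position: [0.4752, -0.0072, 0.0329]
ee_rot: [0.132, 3.138, -0.0]
force: [-0.3, -0.4, -0.9]
width: 0.12
gripper_force: 45.0
```

Emit:
send_rows([
  [0,[-1,0,0],[0,0,0]],
  [0,[-1,0,0],[0,0,0]],
  [0,[0,0,0],[0,0,0]],
])

```text
clock: 28.7
position: [0.4957, -0.009, 0.0329]
ee_rot: [0.132, 3.137, -0.0]
force: [0.0, -0.0, -0.2]
width: 0.121
gripper_force: 45.0
```

```bash
python3 -c "
from h import *
q(-64,0,.033)
lane(0,(-40,-50,-60,-70,-80,-90))"
```

```text
t 28.7 p [ 0.4957 -0.009   0.0329] reader [-133.1    1.5] cas yaw -4.82 tilt [ 0.0019 -0.0003] | shift now-axes [-6.91 -0.12  0.01] turn -0.004 shift after turn [-6.91 -0.15  0.01] F [ 0.  -0.  -0.2] w 1.11 g 45.0
-40 pred [327.8 187.3] edges 320.4 335.5 mid-pred px 0.14 [62, 17, 67, 50, 64, 64, 63, 57, 61, 59, 56, 48, 63, 66, 70, 72, 70, 71, 65, 62, 66, 68, 68, 67, 61]
-50 pred [327.6 190.4] edges 320.3 335.5 mid-pred px 0.33 [4, 54, 34, 56, 62, 63, 61, 58, 62, 62, 54, 46, 80, 76, 78, 66, 73, 77, 74, 66, 66, 74, 72, 76, 69]
-60 pred [327.3 193.6] edges 319.3 334.5 mid-pred px -0.42 [0, 39, 40, 42, 66, 66, 62, 60, 65, 68, 61, 64, 60, 59, 58, 62, 56, 56, 58, 55, 55, 54, 56, 55, 55]
-70 pred [327.  196.7] edges 319.3 334.5 mid-pred px -0.17 [14, 34, 39, 75, 74, 71, 70, 70, 69, 69, 68, 57, 57, 55, 46, 52, 54, 51, 57, 51, 55, 58, 55, 52, 56]
-80 pred [326.8 199.8] edges 319.3 334.5 mid-pred px 0.11 [35, 44, 25, 87, 74, 70, 70, 72, 80, 74, 72, 35, 55, 46, 49, 56, 56, 51, 55, 55, 49, 54, 54, 58, 60]
-90 pred [326.5 202.9] edges 319.4 334.5 mid-pred px 0.46 [58, 30, 82, 92, 78, 78, 90, 86, 73, 50, 50, 43, 47, 53, 53, 51, 52, 55, 54, 49, 57, 51, 56, 51, 52]
```

Emit:
send_rows([
  [0,[-1,0,0],[0,0,0]],
  [0,[-1,0,0],[0,0,0]],
  [0,[-1,0,0],[0,0,0]],
  [0,[-1,0,0],[0,0,0]],
  [0,[0,0,0],[0,0,0]],
])

```text
clock: 29.25
position: [0.5354, -0.0123, 0.0328]
ee_rot: [0.132, 3.137, -0.0]
force: [0.4, -0.4, -0.0]
width: 0.117
gripper_force: 45.0
```

Emit:
send_rows([
  [0,[-1,0,0],[0,0,0]],
  [0,[-0.7,0,0],[0,0,0]],
  [0,[0,0,0],[0,0,0]],
  [0,[0,0,0],[0,0,0]],
])

```text
clock: 29.65
position: [0.551, -0.0137, 0.0329]
ee_rot: [0.132, 3.138, -0.0]
force: [0.7, 0.2, 0.9]
width: 0.119
gripper_force: 45.0
```

```bash
python3 -c "
from h import *
q(-63,0,.033)"
```

```text
t 29.65 p [ 0.551  -0.0137  0.0329] reader [-77.6   1.3] cas yaw -4.81 tilt [ 0.0011 -0.0001] | shift now-axes [-1.47 -0.13 -0.01] turn -0.004 shift after turn [-1.46 -0.13 -0.01] F [0.7 0.2 0.9] w 1.1 g 45.0
```

Emit:
send_rows([
  [0,[-0.3,0,0],[0,0,0]],
  [0,[-0.3,0,0],[0,0,0]],
  [0,[0,0,0],[0,0,0]],
])

```text
clock: 29.95
position: [0.556, -0.014, 0.0328]
ee_rot: [-0.132, -3.138, -0.0]
force: [-1.5, 0.5, 3.6]
width: 0.12
gripper_force: 45.0
```

Emit:
send_rows([
  [0,[-0.2,0,0],[0,0,0]],
  [0,[0,0,0],[0,0,0]],
])

```text
clock: 30.15
position: [0.5579, -0.0142, 0.0328]
ee_rot: [-0.132, -3.138, -0.0]
force: [-3.3, 0.4, 5.1]
width: 0.119
gripper_force: 45.0
```

Emit:
send_rows([
  [0,[-0.2,0,0],[0,0,0]],
  [0,[0,0,0],[0,0,0]],
])

```text
clock: 30.35
position: [0.5601, -0.0144, 0.0329]
ee_rot: [-0.132, -3.138, -0.0]
force: [-3.2, -0.5, 5.3]
width: 0.121
gripper_force: 45.0
```

Emit:
send_rows([
  [0,[-0.2,0,0],[0,0,0]],
  [0,[0,0,0],[0,0,0]],
])

```text
clock: 30.55
position: [0.5622, -0.0145, 0.0329]
ee_rot: [-0.132, -3.139, -0.0]
force: [-2.1, 0.7, 4.8]
width: 0.119
gripper_force: 45.0
```

Emit:
send_rows([
  [0,[-0.15,0,0],[0,0,0]],
  [0,[0,0,0],[0,0,0]],
])

```text
clock: 30.75
position: [0.5637, -0.0147, 0.0328]
ee_rot: [-0.132, -3.138, -0.0]
force: [-2.7, 0.4, 5.3]
width: 0.12
gripper_force: 45.0
```

Emit:
send_rows([
  [0,[-0.15,0,0],[0,0,0]],
  [0,[0,0,0],[0,0,0]],
])

```text
clock: 30.95
position: [0.5652, -0.0148, 0.0329]
ee_rot: [-0.132, -3.139, -0.0]
force: [-3.0, 0.3, 6.1]
width: 0.119
gripper_force: 45.0
```

Emit:
send_rows([
  [0,[-0.1,0,0],[0,0,0]],
  [0,[0,0,0],[0,0,0]],
])

```text
clock: 31.15
position: [0.5661, -0.0149, 0.0329]
ee_rot: [-0.132, -3.138, -0.0]
force: [-2.8, 0.9, 5.6]
width: 0.119
gripper_force: 45.0
```

Emit:
send_rows([
  [0,[-0.15,0,0],[0,0,0]],
  [0,[0,0,0],[0,0,0]],
])

```text
clock: 31.35
position: [0.567, -0.015, 0.0328]
ee_rot: [-0.132, -3.137, -0.0]
force: [-5.5, 0.7, 7.6]
width: 0.12
gripper_force: 45.0
```

```bash
python3 -c "
from h import *
q(-63,0,.033)
S=arm.get_image('scene')
for z,roi in((.042,(262,250,300,285)),):
    for c,a,w in fins('scene',roi,z,150,S): print(c,a,w.round(4),rd(w))
"
```

```text
t 31.35 p [ 0.567  -0.015   0.0328] reader [-61.6   1.3] cas yaw -4.81 tilt [-0.0015  0.0003] | shift now-axes [ 0.14 -0.13 -0.02] turn -0.004 shift after turn [ 0.14 -0.13 -0.02] F [-5.5  0.7  7.6] w 1.1 g 45.0
[275.2 260.9] 587 [ 0.5474 -0.0096  0.042 ] [-81.6   5. ]
```

Emit:
send_rows([
  [0,[-0.1,0,0],[0,0,0]],
  [0,[0,0,0],[0,0,0]],
])

```text
clock: 31.6
position: [0.5671, -0.015, 0.0328]
ee_rot: [-0.132, -3.136, -0.001]
force: [-8.4, 0.6, 11.5]
width: 0.12
gripper_force: 45.0
```

Emit:
send_rows([
  [3.5,[0,0,0],[0,0,0]],
  [3.5,[0,0,0],[0,0,0]],
  [3.5,[0,0,0],[0,0,0]],
  [3.5,[0,0,0],[0,0,0]],
  [3.5,[0,0,-2],[0,0,0]],
])

```text
clock: 32.1
position: [0.5673, -0.0151, 0.051]
ee_rot: [-0.131, -3.135, 0.001]
force: [-0.3, 0.1, 1.9]
width: 0.382
gripper_force: 0.0
```

Emit:
send_rows([
  [4,[0,0,-4],[0,0,0]],
  [4,[0,0,-4],[0,0,0]],
  [4,[3,0,-2],[0,0,0]],
  [4,[4,0,0],[0,0,0]],
  [4,[4,0,0],[0,0,0]],
])

```text
clock: 32.6
position: [0.4588, -0.0059, 0.1534]
ee_rot: [0.132, 3.137, 0.001]
force: [-0.0, -0.5, 1.0]
width: 0.437
gripper_force: 0.0
```

Emit:
send_rows([
  [4,[4,0,0],[0,0,0]],
  [4,[0,0,0],[0,0,0]],
  [4,[0,0,0],[0,0,0]],
])

```text
clock: 32.9
position: [0.4195, -0.0023, 0.1532]
ee_rot: [0.131, 3.138, 0.001]
force: [0.7, 0.7, 0.7]
width: 0.433
gripper_force: 0.0
```

```bash
python3 -c "
from h import *
T=arm.get_image('top');S=arm.get_image('scene');fresh(T)
for n,im,roi in(('top',T,(318,180,337,215)),('scene',S,(262,250,290,285))):
    for c,a,w in fins(n,roi,.042,190 if n=='top' else 150,im): print(n,c,a,w.round(4),rd(w))
to((.3865,.3725),.09,19.6)
"
```

```text
fresh (array([198., 233.]), 439.3, 392.4, 160.2, 46.4, 19.6) fin [384.7 372.9]
top [327.2 194. ] 44 [ 0.5644 -0.0146  0.042 ] [-64.2   1.4]
top [326.3 211.5] 111 [ 0.5093 -0.012   0.042 ] [-119.4   -0.4]
scene [280.5 265.8] 73 [ 0.5724 -0.0168  0.042 ] [-56.1  -0. ]
t 33.0 p [ 0.4209 -0.0025  0.1532] reader [-208.3    2. ] cas yaw -4.8 tilt [0.0017 0.0001] | shift now-axes [ 6.58 37.08  6.31] turn -0.426 shift after turn [-9.33 36.48  6.31] F [ 0.3  0.3 -0.6] w 3.97 g 0.0
```

Emit:
send_rows([
  [4,[0.73,4.12,0],[0,0,0]],
  [4,[0.73,4.12,0],[0,0,0]],
  [4,[0.73,4.12,0],[0,0,0]],
  [4,[0.73,4.12,0],[0,0,0]],
  [4,[0.73,4.12,0],[0,0,0]],
])

```text
clock: 33.5
position: [0.4013, 0.2079, 0.1528]
ee_rot: [0.133, 3.138, 0.0]
force: [0.2, -0.0, 0.5]
width: 0.44
gripper_force: 0.0
```

Emit:
send_rows([
  [4,[0.73,4.12,0],[0,0,0]],
  [4,[0.73,4.12,0],[0,0,0]],
  [4,[0.73,4.12,0],[0,0,0]],
  [4,[0.73,4.12,0],[0,0,0]],
  [4,[0,0,0],[0,0,-0.142]],
])

```text
clock: 34.0
position: [0.3839, 0.3799, 0.1522]
ee_rot: [0.101, -3.14, -0.005]
force: [-0.2, -0.8, -0.9]
width: 0.438
gripper_force: 0.0
```

Emit:
send_rows([
  [4,[0,0,0],[0,0,-0.142]],
  [4,[0,0,0],[0,0,-0.142]],
  [4,[0,0,3],[0,0,0]],
  [4,[0,0,3],[0,0,0]],
  [4,[0,0,0],[0,0,0]],
])

```text
clock: 34.5
position: [0.3842, 0.371, 0.0893]
ee_rot: [0.533, -3.091, 0.006]
force: [-0.2, -0.7, -0.5]
width: 0.431
gripper_force: 0.0
```

Emit:
send_rows([
  [4,[0,0,0],[0,0,0]],
  [4,[0,0,0],[0,0,0]],
])

```text
clock: 34.7
position: [0.3861, 0.3734, 0.094]
ee_rot: [-0.534, 3.094, 0.002]
force: [-0.9, -0.0, 1.1]
width: 0.437
gripper_force: 0.0
```

```bash
python3 -c "
from h import *
to((.3865,.3725),.022,19.6)
S=arm.get_image('scene')
for c,a,w in fins('scene',(305,165,330,190),.032,110,S): print(c,a,w.round(4))
for c,a,w in fins('top',(180,205,205,235),.012,110): print('window',c,a,w.round(4))
"
```

```text
t 34.7 p [0.3861 0.3734 0.094 ] reader [-273.1  373.9] cas yaw 19.59 tilt [0.0013 0.0014] | shift now-axes [ 0.  -0.1  7.2] turn -0.0 shift after turn [ 0.  -0.1  7.2] F [-0.9 -0.   1.1] w 4.01 g 0.0
[316.3 168.5] 193 [0.4673 0.4384 0.032 ]
[313.7 178.1] 69 [0.4821 0.3895 0.032 ]
window [194.6 222.7] 123 [0.4715 0.4053 0.012 ]
window [184.6 230.2] 79 [0.4468 0.4367 0.012 ]
```

Window unmoved; the red look-alike's cassette end is clear. Descend and grip.

Emit:
send_rows([
  [4,[0,-0.05,2.5],[0,0,0]],
  [4,[0,0,2.5],[0,0,0]],
  [4,[0,0,1.5],[0,0,0]],
  [4,[0,0,0.6],[0,0,0]],
  [4,[0,0,0],[0,0,0]],
])

```text
clock: 35.3
position: [0.3853, 0.3721, 0.022]
ee_rot: [0.535, -3.096, -0.0]
force: [-0.6, -0.3, 0.1]
width: 0.436
gripper_force: 0.0
```

Emit:
send_rows([
  [0,[0,0,0],[0,0,0]],
  [0,[0,0,0],[0,0,0]],
  [0,[0,0,0],[0,0,0]],
  [0,[0,0,0],[0,0,0]],
  [0,[0,0,0],[0,0,0]],
])

```text
clock: 35.8
position: [0.3854, 0.3723, 0.0223]
ee_rot: [-0.535, 3.095, 0.001]
force: [0.4, -0.5, 4.3]
width: 0.119
gripper_force: 45.0
```

```bash
python3 -c "
from h import *
q(-195,62,.083)"
```

```text
t 35.8 p [0.3854 0.3723 0.0223] reader [-273.7  372.8] cas yaw 19.61 tilt [0.0005 0.0007] | shift now-axes [  5.56 -31.57  -6.09] turn 0.423 shift after turn [ -7.87 -31.07  -6.09] F [ 0.4 -0.5  4.3] w 1.09 g 45.0
```

Emit:
send_rows([
  [0,[0,0,-1],[0,0,0]],
  [0,[0,0,-2.5],[0,0,0]],
  [0,[0,0,-2.5],[0,0,0]],
  [0,[0.8,-4.5,0],[0,0,0]],
  [0,[0.8,-4.5,0],[0,0,0]],
])

```text
clock: 36.3
position: [0.4007, 0.2822, 0.0831]
ee_rot: [-0.539, 3.093, 0.002]
force: [1.4, -0.6, -2.4]
width: 0.122
gripper_force: 45.0
```

Emit:
send_rows([
  [0,[0.8,-4.5,0],[0,0,0]],
  [0,[0.8,-4.5,0],[0,0,0]],
  [0,[0.8,-4.5,0],[0,0,0]],
  [0,[0.8,-4.5,0],[0,0,0]],
  [0,[0.76,-4.57,0],[0,0,0]],
])

```text
clock: 36.8
position: [0.4386, 0.0542, 0.0825]
ee_rot: [-0.535, 3.095, 0.0]
force: [1.0, -0.2, -1.5]
width: 0.122
gripper_force: 45.0
```

Emit:
send_rows([
  [0,[0,0,0],[0,0,0.14]],
  [0,[0,0,0],[0,0,0.14]],
  [0,[0,0,0],[0,0,0.14]],
  [0,[0,0,0],[0,0,0]],
  [0,[0,0,0],[0,0,0]],
])

```text
clock: 37.3
position: [0.4387, 0.0561, 0.0821]
ee_rot: [0.115, 3.139, 0.0]
force: [-0.0, 0.4, -0.4]
width: 0.122
gripper_force: 45.0
```

Emit:
send_rows([
  [0,[0,0,2],[0,0,0]],
  [0,[0,0,1.8],[0,0,0]],
  [0,[0,0,0.9],[0,0,0]],
  [0,[0,0,0],[0,0,0]],
  [0,[0,0,0],[0,0,0]],
])

```text
clock: 37.8
position: [0.4389, 0.0559, 0.0352]
ee_rot: [-0.121, -3.139, -0.0]
force: [-0.5, 0.1, -1.9]
width: 0.116
gripper_force: 45.0
```

```bash
python3 -c "
from h import *
q(-195,61.5,.033)
lane(60,(-62,-65,-68,-71,-74,-77))"
```

```text
t 37.8 p [0.4389 0.0559 0.0352] reader [-194.9   61.7] cas yaw -4.4 tilt [-0.      0.0001] | shift now-axes [ 0.01 -0.02  0.22] turn 0.003 shift after turn [ 0.01 -0.02  0.22] F [-0.5  0.1 -1.9] w 1.06 g 45.0
-62 pred [308.4 192.4] edges 300.4 318.0 mid-pred px 0.81 [233, 254, 246, 246, 246, 149, 252, 249, 247, 248, 249, 242, 248, 248, 245, 240, 246, 246, 241, 239, 245, 244, 246, 244, 205]
-65 pred [308.3 193.4] edges 301.0 318.9 mid-pred px 1.65 [255, 250, 246, 245, 248, 204, 251, 248, 248, 247, 247, 248, 248, 248, 248, 248, 248, 249, 249, 233, 246, 244, 245, 246, 195]
-68 pred [308.2 194.3] edges 300.7 317.0 mid-pred px 0.63 [255, 251, 244, 244, 246, 220, 249, 248, 247, 248, 249, 248, 247, 247, 248, 248, 247, 249, 249, 208, 247, 245, 245, 246, 221]
-71 pred [308.1 195.2] edges 300.7 317.1 mid-pred px 0.8 [255, 249, 246, 244, 243, 224, 248, 250, 249, 250, 248, 248, 249, 249, 247, 249, 247, 249, 249, 193, 246, 244, 245, 248, 208]
-74 pred [308.  196.2] edges 298.8 319.5 mid-pred px 1.14 [255, 248, 243, 245, 244, 247, 252, 255, 255, 255, 255, 255, 255, 254, 253, 252, 251, 249, 247, 235, 246, 245, 247, 246, 140]
-77 pred [307.9 197.1] edges 303.7 319.4 mid-pred px 3.63 [255, 248, 245, 244, 245, 250, 255, 176, 202, 201, 200, 229, 226, 250, 250, 247, 242, 253, 249, 244, 244, 245, 246, 249, 160]
```

Emit:
send_rows([
  [0,[0,0,0.2],[0,0,0.003]],
  [0,[-1,0,0],[0,0,0]],
  [0,[-1,0,0],[0,0,0]],
  [0,[-1,0,0],[0,0,0]],
  [0,[-1,0,0],[0,0,0]],
])

```text
clock: 38.35
position: [0.48, 0.0526, 0.0329]
ee_rot: [0.127, 3.138, 0.0]
force: [0.4, 0.6, -1.0]
width: 0.123
gripper_force: 45.0
```

Emit:
send_rows([
  [0,[-1,0,0],[0,0,0]],
  [0,[-1,0,0],[0,0,0]],
  [0,[0,0,0],[0,0,0]],
])

```text
clock: 38.65
position: [0.5005, 0.0509, 0.0329]
ee_rot: [0.128, 3.137, 0.0]
force: [0.2, -0.7, -0.8]
width: 0.118
gripper_force: 45.0
```

Emit:
send_rows([
  [0,[-1,0,0],[0,0,0]],
  [0,[-1,0,0],[0,0,0]],
  [0,[-1,0,0],[0,0,0]],
  [0,[-1,0,0],[0,0,0]],
  [0,[0,0,0],[0,0,0]],
])

```text
clock: 39.15
position: [0.5404, 0.0476, 0.0329]
ee_rot: [0.128, 3.137, 0.0]
force: [-0.2, -0.7, -1.2]
width: 0.12
gripper_force: 45.0
```

Emit:
send_rows([
  [0,[-1,0,0],[0,0,0]],
  [0,[-0.5,0,0],[0,0,0]],
  [0,[0,0,0],[0,0,0]],
  [0,[0,0,0],[0,0,0]],
])

```text
clock: 39.55
position: [0.5533, 0.0466, 0.0327]
ee_rot: [-0.127, -3.139, 0.0]
force: [0.6, -0.2, -1.1]
width: 0.123
gripper_force: 45.0
```

Emit:
send_rows([
  [0,[-0.3,0,0],[0,0,0]],
  [0,[-0.3,0,0],[0,0,0]],
  [0,[0,0,0],[0,0,0]],
])

```text
clock: 39.85
position: [0.5599, 0.0462, 0.0329]
ee_rot: [0.127, 3.138, 0.0]
force: [0.1, 0.3, -0.6]
width: 0.122
gripper_force: 45.0
```

Emit:
send_rows([
  [0,[-0.3,0,0],[0,0,0]],
  [0,[-0.2,0,0],[0,0,0]],
  [0,[0,0,0],[0,0,0]],
])

```text
clock: 40.15
position: [0.5648, 0.0457, 0.0328]
ee_rot: [0.127, 3.139, 0.0]
force: [-0.4, 0.0, -0.8]
width: 0.121
gripper_force: 45.0
```

Emit:
send_rows([
  [0,[-0.2,0,0],[0,0,0]],
  [0,[0,0,0],[0,0,0]],
])

```text
clock: 40.35
position: [0.5666, 0.0455, 0.0328]
ee_rot: [0.127, 3.139, 0.0]
force: [0.6, -0.1, -0.5]
width: 0.119
gripper_force: 45.0
```

Emit:
send_rows([
  [0,[-0.15,0,0],[0,0,0]],
  [0,[0,0,0],[0,0,0]],
])

```text
clock: 40.55
position: [0.568, 0.0455, 0.0329]
ee_rot: [0.127, 3.139, 0.0]
force: [0.7, -0.4, -0.8]
width: 0.127
gripper_force: 45.0
```

Emit:
send_rows([
  [0,[-0.15,0,0],[0,0,0]],
  [0,[0,0,0],[0,0,0]],
])

```text
clock: 40.75
position: [0.5696, 0.0453, 0.0329]
ee_rot: [0.127, 3.139, 0.0]
force: [0.4, 0.3, -0.4]
width: 0.121
gripper_force: 45.0
```

Emit:
send_rows([
  [0,[-0.15,0,0],[0,0,0]],
  [0,[0,0,0],[0,0,0]],
])

```text
clock: 40.95
position: [0.5711, 0.0452, 0.0329]
ee_rot: [0.127, 3.139, 0.0]
force: [-0.3, -0.2, -1.1]
width: 0.122
gripper_force: 45.0
```

Emit:
send_rows([
  [0,[-0.15,0,0],[0,0,0]],
  [0,[0,0,0],[0,0,0]],
])

```text
clock: 41.15
position: [0.5713, 0.0452, 0.0325]
ee_rot: [-0.127, -3.137, -0.0]
force: [-4.1, -0.1, 0.8]
width: 0.123
gripper_force: 45.0
```

Emit:
send_rows([
  [0,[-0.1,0,0],[0,0,0]],
  [0,[0,0,0],[0,0,0]],
])

```text
clock: 41.35
position: [0.5712, 0.0453, 0.0323]
ee_rot: [-0.126, -3.135, -0.0]
force: [-6.5, 1.5, 0.8]
width: 0.119
gripper_force: 45.0
```

Emit:
send_rows([
  [3.5,[0,0,0],[0,0,0]],
  [3.5,[0,0,0],[0,0,0]],
  [3.5,[0,0,0],[0,0,0]],
  [3.5,[0,0,0],[0,0,0]],
  [3.5,[0,0,-2],[0,0,0]],
])

```text
clock: 41.85
position: [0.5718, 0.0448, 0.0512]
ee_rot: [-0.127, -3.135, 0.001]
force: [1.0, -0.2, 0.6]
width: 0.38
gripper_force: 0.0
```

Emit:
send_rows([
  [3.5,[0,0,-4],[0,0,0]],
  [0,[0,0,-4],[0,0,0]],
  [0,[4,0,-4],[0,0,0]],
  [0,[4,0,0],[0,0,0]],
  [0,[4,0,0],[0,0,0]],
])

```text
clock: 42.35
position: [0.4582, 0.0545, 0.1693]
ee_rot: [0.127, 3.136, 0.002]
force: [-0.1, -0.1, 0.5]
width: 0.082
gripper_force: 0.0
```

Emit:
send_rows([
  [0,[4,-4,0],[0,0,0]],
  [0,[0,-4,0],[0,0,0]],
  [0,[0,-4,0],[0,0,0]],
  [0,[0,0,0],[0,0,0]],
  [0,[0,0,0],[0,0,0]],
])

```text
clock: 42.85
position: [0.414, -0.0584, 0.1685]
ee_rot: [0.131, 3.138, 0.0]
force: [-0.3, 0.4, -0.6]
width: 0.004
gripper_force: 0.0
```

```bash
python3 -c "
from h import *
T=arm.get_image('top');S=arm.get_image('scene')
q()
for n,im,roi in(('top',T,(298,180,337,206)),('scene',S,(262,245,298,285))):
    for c,a,w in fins(n,roi,.042,190 if n=='top' else 150,im): print(n,c,a,w.round(4),rd(w))
for n,im in(('top',T),('scene',S)):
    g=cv2.cvtColor(im,cv2.COLOR_RGB2HSV); c=proj(n,[[*rw(40,60),.1]])[0]; x,y=c.astype(int); print(n,c)
    m=np.zeros(im.shape[:2],np.uint8);m[y-18:y+18,x-18:x+18]=((im.max(2)<190)&(g[:,:,1]<60))[y-18:y+18,x-18:x+18]*255
    for r in rect(n,m,.096,40): print(r,rd(np.array(r[1:3])/1000))
a=cv2.resize(T[105:285,165:485,::-1],(640,360));b=cv2.resize(S[220:310,215:355,::-1],(640,240));
cv2.imwrite('pics/p9.png',np.vstack([a[:,:],b[:240]]))"
```

```text
t 42.95 p [ 0.4141 -0.0569  0.1682] reader [-210.7  -52.8] cas yaw -4.59 tilt [0.0003 0.0004] | shift now-axes [-21.07   5.27   6.83] turn 0.0 shift after turn [-21.06   5.28   6.83] F [ 0.1  0.4 -0.4] w 0.06 g 0.0
top [307.9 191.8] 43 [0.5705 0.0456 0.042 ] [-63.   61.9]
top [326.3 195.8] 23 [ 0.5585 -0.0117  0.042 ] [-70.4   3.9]
top [328.5 192. ] 18 [ 0.5706 -0.0187  0.042 ] [-57.7  -2.1]
scene [294.4 246.2] 24 [0.5741 0.0749 0.042 ] [-61.8  91.5]
scene [290.5 253.5] 69 [0.577  0.0426 0.042 ] [-56.3  59.5]
scene [280.5 265.9] 72 [ 0.5727 -0.0172  0.042 ] [-55.7  -0.5]
top [312.15196437 155.55003467]
(array([306., 169.]), 643.1, 37.1, 105.8, 40.1, -89.3) [10.1 59.3]
(array([308., 154.]), 680.2, 46.4, 46.6, 45.6, 0.5) [46.3 71.5]
scene [315.62090377 258.63456476]
(array([317., 249.]), 659.2, 58.3, 118.5, 96.8, 31.0) [24.4 81.7]
```

View pics/p9.png

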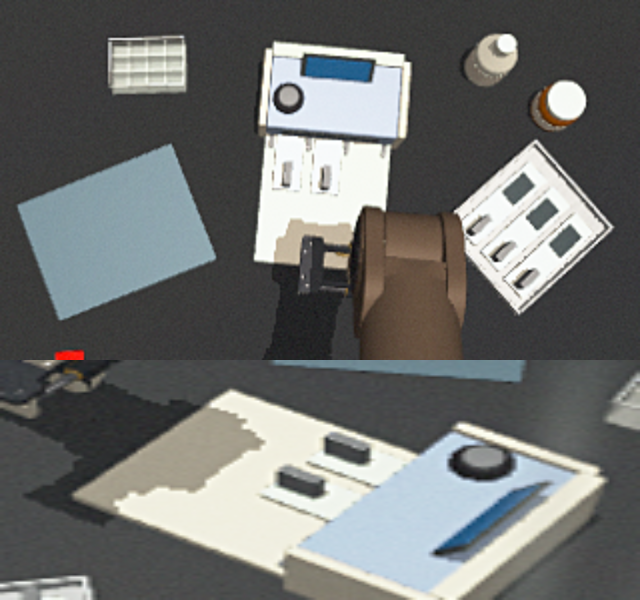

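Both fresh cassettes are in their lanes with fins outside the head at equal depth, the tray holds three, and the button is at (288,97). Now I go to the button with the fingers shut.

Emit:
send_rows([
  [0,[-4.28,2.06,0],[0,0,0]],
  [0,[-4.28,2.06,0],[0,0,0]],
  [0,[-4.28,2.06,0],[0,0,0]],
  [0,[-4.28,2.06,0],[0,0,0]],
  [0,[-4.28,2.06,0],[0,0,0]],
])

```text
clock: 43.45
position: [0.637, 0.0306, 0.1676]
ee_rot: [-0.123, -3.139, -0.001]
force: [1.2, -0.3, 0.7]
width: 0.005
gripper_force: 0.0
```

Emit:
send_rows([
  [0,[-4.28,2.06,0],[0,0,0]],
  [0,[0,0,0],[0,0,0]],
  [0,[0,0,2],[0,0,0]],
  [0,[0,0,2],[0,0,0]],
  [0,[0,0,1.4],[0,0,0]],
])

```text
clock: 43.95
position: [0.6787, 0.0462, 0.1123]
ee_rot: [-0.124, -3.137, -0.0]
force: [0.1, -0.2, -0.5]
width: 0.002
gripper_force: 0.0
```

Emit:
send_rows([
  [0,[0,0,0],[0,0,0]],
  [0,[0,0,0],[0,0,0]],
  [0,[0,0,0],[0,0,0]],
])

```text
clock: 44.25
position: [0.6804, 0.0449, 0.1154]
ee_rot: [0.127, 3.137, 0.001]
force: [1.4, 0.5, 0.6]
width: 0.002
gripper_force: 0.0
```

```bash
python3 -c "
from h import *
q(46,71,.1)
print(rd(ray('scene',[320.7,256.75],.1)[0]),rd(ray('top',[309,153.5],.1)[0]))"
```

```text
t 44.25 p [0.6804 0.0449 0.1154] reader [46.6 70. ] cas yaw -4.62 tilt [0.0017 0.0004] | shift now-axes [0.07 0.1  1.54] turn -0.0 shift after turn [0.07 0.1  1.54] F [1.4 0.5 0.6] w 0.02 g 0.0
[49.6 75.7] [45.4 70.1]
```

Emit:
send_rows([
  [0,[0,0.2,0.5],[0,0,0]],
  [0,[0,0,0.5],[0,0,0]],
  [0,[0,0,0.3],[0,0,0]],
  [0,[0,0,0],[0,0,0]],
])

```text
clock: 44.65
position: [0.6795, 0.0466, 0.1005]
ee_rot: [-0.127, -3.138, 0.0]
force: [0.8, -0.6, -0.5]
width: 0.006
gripper_force: 0.0
```

Emit:
send_rows([
  [0,[0,0,0.2],[0,0,0]],
  [0,[0,0,0.2],[0,0,0]],
  [0,[0,0,0],[0,0,0]],
])

```text
clock: 44.95
position: [0.6797, 0.0466, 0.0969]
ee_rot: [-0.127, -3.139, 0.0]
force: [0.2, 0.5, -0.5]
width: 0.004
gripper_force: 0.0
```

Emit:
send_rows([
  [0,[0,0,0.15],[0,0,0]],
  [0,[0,0,0],[0,0,0]],
])

```text
clock: 45.15
position: [0.6798, 0.0466, 0.0956]
ee_rot: [-0.127, -3.139, -0.0]
force: [1.1, -0.1, 0.1]
width: 0.001
gripper_force: 0.0
```

Emit:
send_rows([
  [0,[0,0,0.15],[0,0,0]],
  [0,[0,0,0],[0,0,0]],
])

```text
clock: 45.35
position: [0.6798, 0.0467, 0.094]
ee_rot: [-0.127, -3.139, -0.0]
force: [-1.2, 0.4, -0.1]
width: 0.0
gripper_force: 0.0
```

Emit:
send_rows([
  [0,[0,0,0.1],[0,0,0]],
  [0,[0,0,0],[0,0,0]],
])

```text
clock: 45.55
position: [0.6798, 0.0466, 0.0931]
ee_rot: [-0.127, -3.139, 0.0]
force: [0.2, 0.1, -0.3]
width: 0.005
gripper_force: 0.0
```

```bash
python3 -c "
from h import *
q(46,71,.092)
S=arm.get_image('scene');c=proj('scene',[arm.observe()['position']])[0];print(c)
x,y=c.astype(int)
for r in range(y-14,y+10): print(r,' '.join('%3d'%v for v in S[r,x-20:x+18].max(1)))"
```

```text
t 45.55 p [0.6798 0.0466 0.0931] reader [45.9 71.8] cas yaw -4.63 tilt [-0.0002 -0.    ] | shift now-axes [-0.01 -0.08  0.11] turn -0.001 shift after turn [-0.01 -0.08  0.11] F [ 0.2  0.1 -0.3] w 0.05 g 0.0
[318.92931839 258.12229162]
244  50  51  48  46  50  46  42  47  60  71  72 108 129 127 126 127 125 126 122 126 125 128 123 124 115 117 160 145  86  36  41  62  91 108  66  60  66  79
245  46  51  42  50  51  50  48  59  65  65  60  61  72 110 123 128 127 129 123 127 122 127 125 119 115 132 172 121  39  34  51  45  47  74  83  57  78  88
246  50  42  61  62  63  54  63  69  65  71  68  64  67  61  96 130 129 129 131 126 124 125 123 115 123 163 134  65  30  45  50  55  52  59  59  74  91  89
247  47  62  69  71  67  71  68  62  71  64  63  66  65  69  59  61 108 128 130 131 125 127 122 118 149 140  64  35  49  50  49  50  57  56  63  79  91  89
248  47  66  69  64  67  70  69  69  65  69  67  70  67  69  67  60  67  69 109 128 129 126 128 174 151  88  27  38  45  48  48  54  51  56  66  69  85  90
249  63  62  76  53  65  67  63  61  66  63  65  67  66  62  66  70  65  62  60  77 1
[... 2178 characters left out ...]
  58 104  26  28  37  25  21  33  69 111 148 147 144 144 147 141 140 142 141
264 246 246 229 224 225 229 232 237 130 142 124 116 112 123 121 101  61  48  55  95 101  19  24  24  45  47  97 133 148 148 142 140 143 143 146 147 141 142
265 246 229 231 225 228 231 236 229 134 143 147 146 117 114 119 107 101 101 111 126 126  85  91  88 106 110 155 147 146 143 147 143 146 141 138 131 116 122
266 216 228 226 230 233 224 226 130 133 140 142 150 148 132 117 115 103 105 130 119 137 156 154 151 151 147 147 142 147 148 147 147 137 132 108  93  95 114
267 231 228 231 224 228 130 130 140 140 143 143 145 146 143 148 123 122 117 112 113 141 150 143 142 142 144 145 148 143 141 135 125 110 121 139  99 109 137
```

Emit:
send_rows([
  [0,[0,0,0.08],[0,0,0]],
  [0,[0,0,0],[0,0,0]],
])

```text
clock: 45.8
position: [0.6798, 0.0466, 0.0923]
ee_rot: [-0.127, -3.139, -0.0]
force: [-0.1, -0.3, -0.0]
width: 0.003
gripper_force: 0.0
```

Emit:
send_rows([
  [0,[0,0,0.05],[0,0,0]],
  [0,[0,0,0],[0,0,0]],
])

```text
clock: 46.0
position: [0.6798, 0.0466, 0.0918]
ee_rot: [-0.127, -3.139, -0.0]
force: [0.1, -0.1, -0.3]
width: 0.004
gripper_force: 0.0
```

Emit:
send_rows([
  [0,[0,0,0.05],[0,0,0]],
  [0,[0,0,0],[0,0,0]],
])

```text
clock: 46.2
position: [0.6798, 0.0466, 0.0913]
ee_rot: [-0.127, -3.139, -0.0]
force: [0.3, -0.3, -0.2]
width: 0.007
gripper_force: 0.0
```

Emit:
send_rows([
  [0,[0,0,0.05],[0,0,0]],
  [0,[0,0,0],[0,0,0]],
])

```text
clock: 46.4
position: [0.6799, 0.0467, 0.0908]
ee_rot: [-0.127, -3.139, -0.0]
force: [-0.5, 1.0, 0.5]
width: 0.008
gripper_force: 0.0
```

```bash
python3 -c "
from h import *
b=arm.observe();print(b['force'],b['ft_torque'],b['joint_efforts'].round(2),b['position'])
S=arm.get_image('scene')
for r in range(246,272): print(r,' '.join('%02x%02x%02x'%tuple(v) for v in S[r,308:334]))"
```

```text
[-0.52783235  0.97009009  0.50342772] [ 0.02940989 -0.00819139  0.03548621] [ 1.000e-02 -7.647e+01  6.170e+00 -2.825e+01  4.000e-02  7.000e-02
  0.000e+00] [0.67985028 0.04665017 0.09084564]
246 3b3f3f 393a3f 32383e 47474c 6f6c60 827c71 867d74 7f786f 7e756d 7e786e 7a756d 7d786f 7d786a 747367 756e66 978f7f 8c8475 3e3d3b 1b1f23 2a272c 323233 333439 2c332f 383739 413f33 3d3d3f
247 3a4043 3a3e44 3e4042 32373d 34343c 5d5b58 7e786c 817a6f 827c6f 7d746d 787468 837a71 7c746d 777366 8c8977 969180 5c5752 1c1d25 1f2527 313032 2b3031 3a3636 353839 373b38 3b3c3b 4b4b4c
248 3e3e44 3c4243 3d3e42 373a3e 333b3d 34373c 454445 726c65 7f776e 7f786c 827c6e 7d7a6d 7b786c 938c7d aba191 665e59 2e2e30 1a1c17 292b2e 2c2e32 2a2f2e 323232 323437 333333 3c3c3a 484844
249 393e41 333a3b 3f4044 3c4145 3f4048 3b4244 37373f 363b3f 42464b 6d6960 827a72 7c766a 8a8576 bab79f 737465 252628 131b1c 242b2a 2e252e 2f3433 2b302e 313131 2f3234 393a37 3c4040 454543
250 3c4045 393d3f 3f4147 383b3e 3a3e43 404547 383c3f 393d40 373840 34393d 545450 817b6e 817c6e 978f7f 3e413c 292421 252228 262e33 23242a 2a3031 302d36 252527 373431 
[... 3226 characters left out ...]
91 76797c 716f68 78776c 999b93 758092 747f8d 73808e 778291 74808d 748290 7a8692 7b8795 747f89 5a6064 4d5c67 3e5569 40678f 4b7097 596670 6a6c67
269 75828c 768190 768293 788290 788291 798692 748490 768491 777d81 767d87 758691 707f8d 737f8e 737f8d 747e90 79858f 798593 79828e 4b5d6d 314862 3a6489 406a90 487499 516b79 646359 787b7d
270 71818c 798390 73818c 75828d 74828e 798292 728091 727c8c 748291 717f8f 77838f 738390 768392 758290 74848f 798495 78818d 6b7583 264d6d 3d668f 406789 46739b 4e749f 615e53 6e706d 77808a
271 77808d 727f8d 76848f 768290 737f8c 75808f 74818d 707f8c 74828f 73828f 778492 788391 757e90 74818f 767e8d 78828f 6a7888 335471 306186 356188 466d97 486f97 585c57 6d6c67 727c7f 798591
```

Emit:
send_rows([
  [0,[0,0,0.08],[0,0,0]],
  [0,[0,0,0],[0,0,0]],
])

```text
clock: 46.65
position: [0.68, 0.0466, 0.0902]
ee_rot: [0.127, 3.139, 0.0]
force: [-0.2, 0.2, 1.5]
width: 0.004
gripper_force: 0.8
```

Emit:
send_rows([
  [0,[0,0,0.08],[0,0,0]],
  [0,[0,0,0],[0,0,0]],
])

```text
clock: 46.85
position: [0.6799, 0.0466, 0.0893]
ee_rot: [0.127, 3.139, 0.0]
force: [-0.9, 0.3, 1.6]
width: 0.004
gripper_force: 1.0
```

Emit:
send_rows([
  [0,[0,0,0.1],[0,0,0]],
  [0,[0,0,0.1],[0,0,0]],
  [0,[0,0,0],[0,0,0]],
])

```text
clock: 47.15
position: [0.68, 0.0466, 0.0873]
ee_rot: [0.127, 3.139, 0.0]
force: [-0.9, -0.2, 3.3]
width: 0.006
gripper_force: 1.6
```

Emit:
send_rows([
  [0,[0,0,0.1],[0,0,0]],
  [0,[0,0,0],[0,0,0]],
])

```text
clock: 47.35
position: [0.68, 0.0467, 0.0863]
ee_rot: [0.127, 3.139, 0.0]
force: [-0.6, 0.6, 3.9]
width: 0.006
gripper_force: 1.9
```

Emit:
send_rows([
  [0,[0,0,0.08],[0,0,0]],
  [0,[0,0,0],[0,0,0]],
])

```text
clock: 47.55
position: [0.68, 0.0466, 0.0855]
ee_rot: [0.127, 3.139, 0.0]
force: [-1.0, -0.3, 4.3]
width: 0.003
gripper_force: 2.1
```

Emit:
send_rows([
  [0,[0,0,0.06],[0,0,0]],
  [0,[0,0,0],[0,0,0]],
])

```text
clock: 47.75
position: [0.68, 0.0466, 0.0849]
ee_rot: [0.127, 3.139, 0.0]
force: [-0.7, -0.7, 4.7]
width: 0.007
gripper_force: 2.3
```

Emit:
send_rows([
  [0,[0,0,0.06],[0,0,0]],
  [0,[0,0,0],[0,0,0]],
])

```text
clock: 47.95
position: [0.68, 0.0467, 0.0845]
ee_rot: [0.127, 3.139, 0.0]
force: [-1.6, -0.6, 6.3]
width: 0.001
gripper_force: 3.0
```

The button has bottomed out: the spring force was rising evenly to 4.7 N, then jumped to 6.3 N. I retract and do a last check.

Emit:
send_rows([
  [0,[0,0,-1],[0,0,0]],
  [0,[0,0,-3],[0,0,0]],
  [0,[0,0,-4],[0,0,0]],
  [0,[0,0,-4],[0,0,0]],
  [0,[4,0,0],[0,0,0]],
])

```text
clock: 48.45
position: [0.6467, 0.0493, 0.2106]
ee_rot: [0.128, 3.126, 0.001]
force: [1.0, -0.8, -0.1]
width: 0.006
gripper_force: 0.0
```

Emit:
send_rows([
  [0,[4,0,0],[0,0,0]],
  [0,[4,0,0],[0,0,0]],
  [0,[4,0,0],[0,0,0]],
  [0,[4,0,0],[0,0,0]],
  [0,[4,0,0],[0,0,0]],
])

```text
clock: 48.95
position: [0.4388, 0.066, 0.2043]
ee_rot: [-0.127, -3.139, 0.0]
force: [-0.5, 1.1, 0.1]
width: 0.008
gripper_force: 0.0
```

Emit:
send_rows([
  [0,[3,-4,0],[0,0,0]],
  [0,[0,-4,0],[0,0,0]],
  [0,[0,-4,0],[0,0,0]],
  [0,[0,0,0],[0,0,0]],
  [0,[0,0,0],[0,0,0]],
])

```text
clock: 49.45
position: [0.4009, -0.0517, 0.2045]
ee_rot: [0.131, 3.139, 0.001]
force: [0.6, 0.3, -0.2]
width: 0.003
gripper_force: 0.0
```

```bash
python3 -c "
from h import *
T=arm.get_image('top');S=arm.get_image('scene');q()
for n,im,roi in(('top',T,(298,180,337,206)),('scene',S,(262,248,298,285))):
    for c,a,w in fins(n,roi,.042,190 if n=='top' else 150,im): print(n,c,a,rd(w))
for c,a,w in fins('top',(385,165,475,265),.015,110,T,25): print('tray windows',c,a,w.round(3))
"
```

```text
t 49.55 p [ 0.4011 -0.0503  0.2043] reader [-224.1  -47.2] cas yaw -4.58 tilt [-0.0002  0.0003] | shift now-axes [-22.41   4.71  10.43] turn 0.0 shift after turn [-22.41   4.72  10.43] F [-0.1 -0.5 -0.5] w 0.04 g 0.0
top [307.9 191.8] 43 [-63.   61.9]
top [327.3 194.2] 43 [-64.9   1. ]
scene [290.5 253.4] 70 [-56.4  59.6]
scene [280.5 265.8] 72 [-56.1  -0.2]
tray windows [432.6 210.1] 4773 [ 0.521 -0.355  0.015]
tray windows [449.  214.4] 133 [ 0.508 -0.409  0.015]
tray windows [423.9 199. ] 116 [ 0.556 -0.327  0.015]
tray windows [435.4 211.8] 120 [ 0.516 -0.365  0.015]
tray windows [447.1 225. ] 123 [ 0.474 -0.402  0.015]
tray windows [425.7 244.3] 27 [ 0.412 -0.331  0.015]
```

All in place: both fresh cassettes are unmoved at home and three cassettes are in the tray.

```bash
python3 -c "
from cell import arm
print(arm.sign_off())"
```

```text
the job is handed in; nothing more can be done
None
```

I've handed the job in: the three used cassettes are flat in the tray, both fresh cassettes are home against the stop in the middle and left lanes, and the start button was then pressed fully down; the highest force I read while pushing towards the stop or pressing the button was about 12 N.

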